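Leak-check the gasket seam of a sampler's service drawer

TASK

Pull the sampler's service drawer out to its stop, then lift the leak probe out of its charging dock by the orange collar and lay it across the two bars of the open rest. Take it again by its ribbed grip, point the nib down and sniff the blue gasket seam from the green-dot end round the corner to the red-dot end, slowly (about 2 cm/s), keeping the nib right on the seam or a few millimetres above it without pressing hard. Lay the probe back across the rest, leaving the drawer fully out and the tray, bottle and jar where they stand.

Things in the scene. Friction and masses are not known exactly. Their poses are not given: they have to be found in the camera images.
- module: white low sampler module, 300 (x) by 340 (y) by 95 mm high, heavy and fixed; origin: middle of the foot of its front face, on the bench; the module reaches from there to its own x = +300 mm. The front looks towards its -x, roughly at the robot. The grey service drawer slides out of this face towards the module's -x.
- drawer (a joint): how far the service drawer is out, m: 0 = shut, 0.12 = at its stop; it may start up to 0.025 out. A light return spring (15 N/m) and rail friction (about 4 N) act on it: it takes 4 to 6 N to pull and stays where it is left. Grey front panel 220 mm wide, 15 mm thick, 20 to 85 mm above the bench; behind it a white deck 210 mm wide, top 75 mm above the bench, nothing on it over 3 mm high.
- pull_fin (a point): top centre of the drawer's black upright pull fin, 130 mm above the bench; the fin stands in the middle of the front panel, 14 mm thick (along the module's x), 70 mm wide (along its y), and rises 35 mm above the module's top and 45 mm above the panel, so it can be pinched from above. Moves with the drawer; axes as the module's.
- seam_start (a point): start of the blue gasket seam, top of the bead (77 mm above the bench; 6 mm wide, 2 mm proud of the deck; hidden until the drawer is out). The green dot lies 15 mm beyond it. Moves with the drawer; axes as the module's. The long leg runs straight from here 88 mm along the module's -y to the corner, 83 mm behind the pull fin (towards the module).
- seam_corner (a point): corner of the seam, top of the bead. The short leg runs straight from here 40 mm along the module's -x (towards the drawer front) to the end.
- seam_end (a point): end of the seam, at the red-dot end, top of the bead; it lies 36 mm behind the inner face of the front panel, which rises 10 mm above the deck. The dot lies 15 mm beyond this point.
- dock: fixed grey charging dock, 100 (x) by 48 (y) by 60 mm high, at its own x from -80 to +20 mm, origin on the bench under the probe's origin. An open-topped channel along its x, 28 mm wide between walls, floor 25 mm above the bench, walls to 60 mm: no room for fingers inside. The front end of the probe, with the orange collar, sticks out freely at +x.
- rest: fixed open probe rest: base 110 by 80 by 6 mm, two aluminium cross bars (8 mm thick along x, 70 mm long along y, flat top 40 mm above the bench) at its own x = -50 and +20 mm; end stops 12 mm high, 54 mm apart. Origin on the bench; the probe lies right with its origin 40 mm above this one (50 mm off to -x, 30 to +x, 25 sideways will do), level along the rest's x.
- probe: loose leak probe (no cable), about 120 g: square yellow barrel 20 by 20 mm, 140 mm long, its own x from -70 to +70 mm, with a thin steel nib (6 mm diameter) from the front end to x = +102 mm. Origin: centre of the underside of the barrel, x towards the nib, z up. It starts lying in the dock, axes along the dock's. The centre of mass is close to x = 5 mm.
- nib (a point): centre of the very tip of the nib (102 mm ahead of the probe's origin, 10 mm above the underside line)
- collar (a point): centre of the orange collar (30 mm long, 20 by 20 mm), 55 mm ahead of the probe's origin, 10 mm above the underside; the only part that can be gripped in the dock. While sniffing, the probe must not be held by the collar.
- grip (a point): centre of the black-ribbed grip (45 mm long, 20 by 20 mm), 15 mm behind the probe's origin, 10 mm above the underside; on the rest it lies midway between the two bars
- vial_tray: bystander: black vial tray 180 by 110 by 35 mm, with white and blue vial caps up to 44 mm; origin: centre of its underside
- amber_bottle: bystander: amber bottle 72 mm diameter, 130 mm high; origin: centre of its underside
- sample_jar: bystander: clear jar 60 mm diameter, 70 mm high; origin: centre of its underside
Not all that is in view belongs to the job. Leave any turquoise or yellow look-alike of the rest alone. Leave any purple look-alike of the probe alone.

How it is judged:
By the outcome, as a careful person would: the job done as asked, in the order asked, and still so for the second after the job is handed in, with the robot touching nothing.
It also fails if it takes over 72 s, if anything falls off the work surface, if the arm or the gripper's body presses on something with over 40 N, if the wrist force passes 120 N, or if a joint passes its speed limit or range.

ROBOT

A 6-joint arm with a two-finger parallel gripper is mounted at the origin on the work surface. World frame = base frame: x ahead of the robot, y to its left, z up, the work surface at z = 0. Lengths are in m, angles in rad, forces in N, time in s.
With the tool pointing down it reaches from about 0.35 to 0.975 m from the base axis. Payload 4.9 kg.
Tool frame: the origin (TCP) lies at the very end of the fingers, on their centre line; the grasp point (between the pads) lies 19 mm behind it (ctrl.pinch_z is the distance from the TCP to the grasp point, in m); z points along the fingers, y is the direction in which the jaws open and shut (so a half turn about z gives the same grasp; the last joint's range is limited). The gripper opens to 85 mm and grips with 20 to 120 N. Pads are 22 mm wide; open, the fingers measure 114 mm over their backs; the gripper's body (76 mm by 85 mm) begins 54 mm behind the grasp point. The pads swing forward as they close: fully open they stand 13 mm farther back than shut.
Start: joints at [1.005, 0.053, 1.613, -0, 1.476, -0.119], TCP at [0.27, 0.564, 0.231] pointing down, gripper open.
Joint ranges: [-3.01, 3.01], [-1.01, 2.22], [0.06, 2.58], [-1.02, 4.17], [0.09, 2.62], [-3.14, 3.14]. Speed limits (rad/s): [2.57, 2.57, 3.14, 3.14, 3.14, 3.14].

INTERFACE

Orientations are given as a rotation vector (axis times angle).
In Python, from station import ctrl gives the robot as it stands.
- The arm moves only by the tool carry_out, never from a script. Its argument "series" is a list of rows, each a list of 7 numbers: the shift along the world's x, y, z each as a share of 0.025 m, from -1 to 1, then the turn, a rotation vector about the world's x, y, z each as a share of 0.1 rad, from -1 to 1, then the opening, from 0 (shut) to 1 (fully open). A call has 1 to 12 rows; each row shifts and turns the commanded pose from where the row before left it; what a row does not reach is not made up. A row lasts 1/10 s, in which the tool goes at most 50 mm and 8.59 degrees, less where a joint would pass 70% of its speed; a pose out of reach is approached as far as the arm can. A call with a number of a shift or a turn outside -1 to 1 is refused whole. A call with a gripper value outside its range is refused whole. The fingers move at their own pace and stop on an object; "grip_force" is the grip in N (left out, the last holds). Time passes only in rows, so rows that do not move let the fingers close. It gives the time, the measured TCP pose, the force and the opening at its end, in the units of the state.
- ctrl.get_obs(): the state, without advancing time (a new reading comes with each control period).
- ctrl.get_image(name): name is "side" or "top"; returns a dict with "frame" (480x640x3 uint8, blue, green, red), "fx", "fy", "cx", "cy" (pixels), "k1" (the pictures are not rectified: a ray, as slopes to the right and down, at radius r is drawn at 1 + k1 r^2 times it, then the intrinsics apply), "R" (3x3) and "t" (3): a world point X has camera coordinates R X + t. Camera axes: x right, y down, z forward; pixel columns grow to the right and rows downward; lengths in m; the calibration is good to about 2 mm. A picture is of the moment at which its call begins. There is no depth.
- ctrl.finish_job(): hands the job in, once; it reports no verdict.
Trained networks look in a picture, given as the dict that the camera call returned (one of the last four; its "shot" number tells which), for a name from the list of things; names that differ only in an ending like _2 or _b are one class to them, and where a whole thing is asked for, a point or a joint stands for the part that bears it (a point fixed in the world has none). Each returns a list of dicts, best first, with "p" (0 to 1); they miss things now and then, are a little off and sometimes report something else, mostly with a low value. They report only what shows in the picture. A call takes as long as a camera call. They do not tell look-alikes from the thing itself.
- ctrl.trace(picture, name): "mask" (480x640 bool, what is visible of it) and "rect" ([left, top, width, height] as shares, 0 to 1, of the picture: columns of its width, rows of its height, round what is visible of it).
- ctrl.mark_of(picture, name): "position" ([column, row] as shares, 0 to 1, of the picture: columns of its width, rows of its height: a listed point, or the origin of a listed thing).
The state is a dict: "t": time; "q": joint angles; "dq": joint speeds; "effort": joint torques, N m; "tool_pos": TCP position; "tool_rot": TCP orientation; "contact_force": force on the tool from outside, world axes, zero at the start; "wrist_torque": the same for the moment, N m; "opening": finger opening in m.
Only numpy, scipy, OpenCV 4.12 (cv2) and the standard library are available. Lean on these libraries where they do the work, as an engineer would, in place of code of your own. Each camera call takes 0.05 s, during which the arm holds its last target.

## Working session

There is one attempt and no reset: what is moved stays moved. The work goes in short steps, Python scripts to look and compute and a tool call to move; the robot and the scene stay as the last step left them, time stands still between calls to the robot, and variables do not carry over. Pictures are saved under pics/ and viewed, and the job is handed in when it is done.

Besides the shell and the picture viewer there is one more tool, called by a JSON object that holds its "op" and its "data". carry_out: Moves the arm, as the interface text tells. Shift numbers are shares of 0.025 m and turn numbers shares of 0.1 rad, none past 1 either way. Its arguments: {"type":"object","properties":{"series":{"type":"array"},"grip_force":{"type":"number"}},"required":["series"]}

```bash
ls; mkdir -p pics; cat > h.py <<'E'
import numpy as np,cv2
from station import ctrl
from scipy.spatial.transform import Rotation as Ro
def px2ray(im,u,v):
    x=(u-im['cx'])/im['fx'];y=(v-im['cy'])/im['fy']
    k=im['k1'];rd=np.hypot(x,y);r=rd
    for _ in range(30): r=rd/(1+k*r*r)
    s=r/rd if rd>0 else 1
    R=np.array(im['R']);t=np.array(im['t'])
    return -R.T@t, R.T@np.array([x*s,y*s,1])
def onz(im,u,v,z):
    c,d=px2ray(im,u,v); return c+d*(z-c[2])/d[2]
def proj(im,X):
    p=np.array(im['R'])@np.array(X)+np.array(im['t']);x,y=p[0]/p[2],p[1]/p[2];r2=x*x+y*y;s=1+im['k1']*r2
    return np.array([im['fx']*x*s+im['cx'],im['fy']*y*s+im['cy']])
def tri(a,ua,b,ub):
    c1,d1=px2ray(a,*ua);c2,d2=px2ray(b,*ub)
    A=np.stack([d1,-d2],1);s=np.linalg.lstsq(A,c2-c1,rcond=None)[0]
    p,q=c1+d1*s[0],c2+d2*s[1];return (p+q)/2,np.linalg.norm(p-q)
E
python3 - <<'E'
from h import *
np.set_printoptions(precision=4,suppress=True)
ims={n:ctrl.get_image(n) for n in('side','top')}
for n,im in ims.items():
    cv2.imwrite(f'pics/{n}0.png',im['frame'])
    print(n,im['fx'],im['cx'],im['cy'],im['k1'],-np.array(im['R']).T@im['t'])
for o in 'module pull_fin dock rest probe nib collar grip vial_tray amber_bottle sample_jar seam_start'.split():
  for n,im in ims.items():
    for d in ctrl.mark_of(im,o)[:3]: print(o,n,round(d['p'],2),np.array(d['position'])*[640,480])
print(ctrl.get_obs(),ctrl.pinch_z)
E
```

```text
pics
side 547.0481288329465 305.06283641166664 239.20344444471834 -0.05010537127491675 [ 0.309  -1.0344  0.8921]
top 434.021527565975 323.60222802361693 240.68786226741392 -0.019666608286151337 [ 0.3939 -0.0072  1.3271]
module side 0.61 [339.008 262.608]
pull_fin side 0.89 [336.576 216.72 ]
pull_fin top 0.61 [303.872 215.616]
dock side 0.95 [305.472 368.592]
dock top 0.94 [416.576 275.28 ]
dock top 0.59 [420.928 276.384]
rest side 0.93 [239.296 198.816]
rest side 0.93 [239.616 168.816]
rest side 0.74 [253.312 227.712]
rest top 0.86 [247.168 280.608]
rest top 0.82 [142.592 282.   ]
rest top 0.81 [196.8   283.488]
probe side 0.78 [307.392 362.688]
probe side 0.64 [331.776 352.512]
probe side 0.56 [246.528 325.008]
probe top 0.88 [364.48  304.896]
probe top 0.7 [423.424 242.016]
probe top 0.69 [419.008 276.912]
nib side 0.85 [352.128 352.8  ]
nib side 0.71 [200.192 321.792]
nib top 0.84 [364.416 339.792]
nib top 0.77 [426.176 242.016]
collar side 0.82 [223.808 322.08 ]
collar side 0.75 [330.304 354.   ]
collar top 0.59 [365.184 326.592]
grip side 0.75 [254.976 319.2  ]
grip top 0.67 [419.2   278.496]
vial_tray side 0.94 [323.904 184.8  ]
vial_tray side 0.23 [353.92  354.096]
vial_tray top 0.62 [193.088 201.792]
amber_bottle side 0.74 [405.696 357.984]
amber_bottle top 0.66 [426.176 201.504]
amber_bottle top 0.27 [318.592 199.584]
sample_jar side 0.94 [380.096 430.8  ]
sample_jar side 0.59 [307.776 361.008]
sample_jar top 0.57 [472.32  240.192]
{'t': 1.3, 'q': array([ 1.005 ,  0.0527,  1.6129, -0.    ,  1.476 , -0.119 ]), 'dq': array([-0.0019,  0.    ,  0.0022,  0.0005, -0.0024,  0.0002]), 'effort': array([  0.0014, -39.3664, -37.0463,  -0.    ,   0.0005,  -0.    ]), 'tool_pos': array([0.27  , 0.5636, 0.2313]), 'tool_rot': array([-0.696 , -3.0635,  0.0001]), 'contact_force': array([ 0.4137, -0.5836,  0.064 ]), 'wrist_torque': array([ 0.0149,  0.0376, -0.0122]), 'opening': 0.0854848325690743} 0.0187
```

View pics/top0.png

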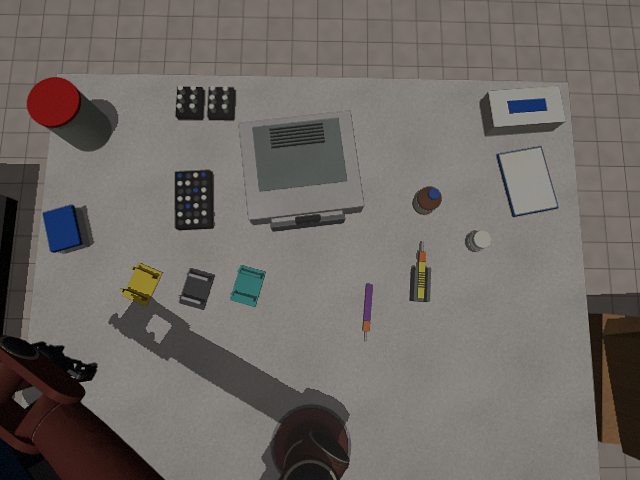

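View pics/side0.png

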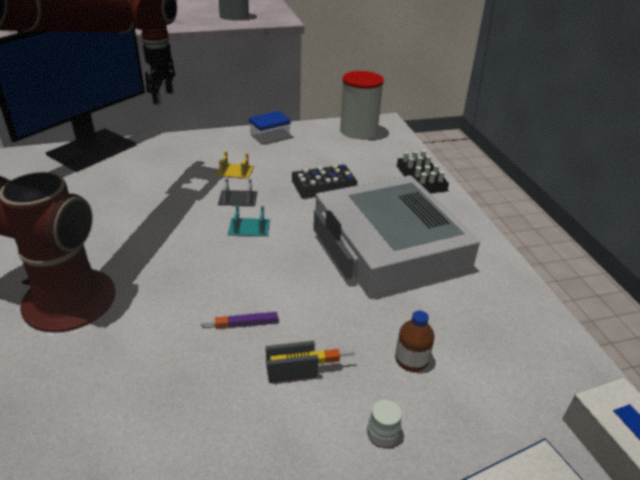

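```bash
python3 - <<'E'
import cv2,numpy as np
t=cv2.imread('pics/top0.png');s=cv2.imread('pics/side0.png')
def c(i,x,y,w,h,k): return cv2.resize(i[y:y+h,x:x+w],(w*k,h*k),interpolation=cv2.INTER_CUBIC)
a=c(t,395,235,50,75,8)[:600]; b=c(t,170,260,50,55,7)
out=np.zeros((600,800,3),np.uint8);out[:600,:400]=a;out[:385,420:770]=b
cv2.imwrite('pics/c1.png',out)
cv2.imwrite('pics/c2.png',c(t,232,105,140,130,5)[:600])
out=np.zeros((600,800,3),np.uint8)
x=c(s,255,330,110,60,6);out[:360,:660]=x
y=c(s,205,170,60,40,5);out[370:570,:300]=y
cv2.imwrite('pics/c3.png',out)
E
```

```text
(no output)
```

View pics/c1.png

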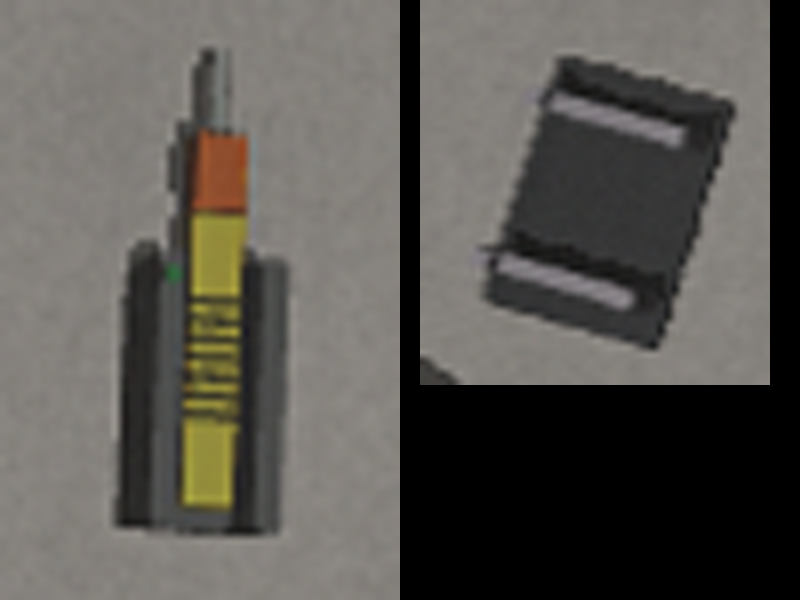

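View pics/c2.png

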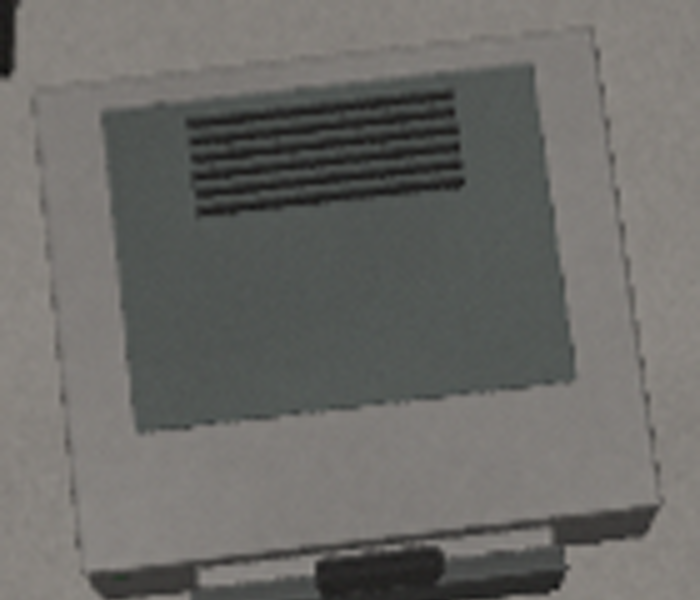

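View pics/c3.png

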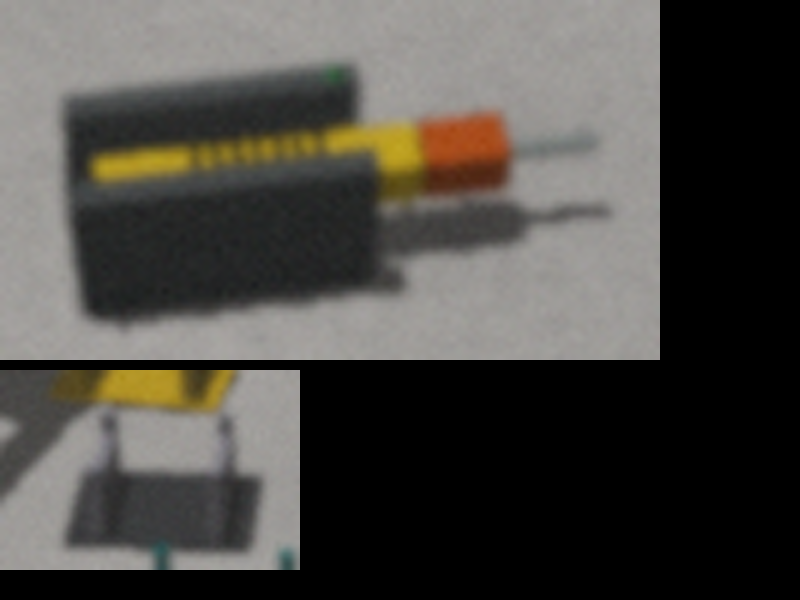

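```bash
python3 - <<'E'
from h import *
np.set_printoptions(precision=4,suppress=True)
im=ctrl.get_image('top');sd=ctrl.get_image('side')
P=lambda x,y,z:onz(im,x,y,z)
f=P(422.75,251.75,.045);r=P(420.9,298.4,.045)
print('probe front',f,'rear',r,'len',np.linalg.norm(f-r),'mid',(f+r)/2,'yaw',np.arctan2(*(f-r)[1::-1]))
q=lambda x,y:((x-420)/7+170,y/7+260)
b1=[P(*q(552,103),.04),P(*q(685,137),.04)];b2=[P(*q(498,263),.04),P(*q(635,300),.04)]
m1=sum(b1)/2;m2=sum(b2)/2
print('bars',m1,m2,'sep',np.linalg.norm(m1-m2),[np.linalg.norm(b[0]-b[1]) for b in(b1,b2)],'yaw',np.arctan2(*(m1-m2)[1::-1]),[np.arctan2(*(b[0]-b[1])[1::-1])-np.pi/2 for b in(b1,b2)])
for s in(1,-1):
    mid=(m1+m2)/2;o=mid+s*.015*(m1-m2)/np.linalg.norm(m1-m2);o[2]=0
    print('rest origin hyp',s,o,proj(im,o),proj(sd,o))
c=[P(*q(*k),.006) for k in((560,58),(735,105),(660,348),(487,300))];print('base c',sum(c)/4,'mid',mid)
q=lambda x,y:(x/5+232,y/5+105)
c=[P(*q(*k),.095) for k in((32,92),(592,28),(660,505),(83,573))]
print('module',np.array(c));print([np.linalg.norm(c[i]-c[(i+1)%4]) for i in range(4)])
fr=(c[2]+c[3])/2;bk=(c[0]+c[1])/2;print('front',fr,'yaw',np.arctan2(*(bk-fr)[1::-1]),np.arctan2(*(c[3]-c[2])[1::-1])-np.pi/2)
# fin top
k=[P(*q(*k),.13) for k in((315,555),(440,545),(443,583),(318,595))];print('fin',sum(k)/4)
p=tri(im,(303.9,215.6),sd,(336.6,216.7));print('fin tri',p, 'probe tri collar')
print('nib',tri(im,(423,240.9),sd,(355,353.5)))
E
```

```text
probe front [ 0.5617 -0.3297  0.045 ] rear [ 0.423  -0.3204  0.045 ] len 0.13897206112406732 mid [ 0.4923 -0.3251  0.045 ] yaw -0.06632617548564353
bars [0.48   0.3363 0.04  ] [0.4123 0.3546 0.04  ] sep 0.07010040553613435 [np.float64(0.058283309614401896), np.float64(0.05980413420472676)] yaw -0.2643345103387737 [np.float64(-0.23833040584407672), np.float64(-0.2499519310740277)]
rest origin hyp 1 [0.4607 0.3415 0.    ] [199.7799 284.4241] [240.8929 199.5748]
rest origin hyp -1 [0.4317 0.3494 0.    ] [196.7076 294.0031] [230.8804 199.2809]
base c [0.4469 0.347  0.006 ] mid [0.4462 0.3455 0.04  ]
module [[ 0.9366  0.2262  0.095 ]
 [ 0.983  -0.1094  0.095 ]
 [ 0.6879 -0.1484  0.095 ]
 [ 0.6436  0.1856  0.095 ]]
[np.float64(0.33883395468501604), np.float64(0.29765226386571064), np.float64(0.3369132382757829), np.float64(0.29589089587382333)]
front [0.6657 0.0186 0.095 ] yaw 0.13465558948686712 0.1319381793093406
fin [0.6404 0.0141 0.13  ]
fin tri (array([0.6551, 0.0248, 0.1234]), np.float64(0.007882483407412584)) probe tri collar
nib (array([ 0.5975, -0.334 ,  0.0358]), np.float64(0.0029385795489227256))
```

{"op": "carry_out", "data": {"series": [[0.62,-0.91,-0.08,0,0,-0.41,0.7],[0.62,-0.91,-0.08,0,0,-0.41,0.7],[0.62,-0.91,-0.08,0,0,-0.41,0.7],[0.62,-0.91,-0.08,0,0,-0.41,0.7],[0.62,-0.91,-0.08,0,0,-0.41,0.7],[0.62,-0.91,-0.08,0,0,-0.41,0.7],[0.62,-0.91,-0.08,0,0,-0.41,0.7],[0.62,-0.91,-0.08,0,0,-0.41,0.7],[0.62,-0.91,-0.08,0,0,-0.41,0.7],[0.62,-0.91,-0.08,0,0,-0.41,0.7],[0.62,-0.91,-0.08,0,0,-0.41,0.7],[0.62,-0.91,-0.08,0,0,-0.41,0.7]]}}

```text
t: 2.6
tool_pos: [0.4566, 0.2897, 0.2074]
tool_rot: [1.423, 2.8, 0.0]
contact_force: [0.0, -0.6, 0.1]
opening: 0.0598
```

{"op": "carry_out", "data": {"series": [[0.62,-0.91,-0.08,0,0,-0.41,0.7],[0.62,-0.91,-0.08,0,0,-0.41,0.7],[0.62,-0.91,-0.08,0,0,-0.41,0.7],[0.62,-0.91,-0.08,0,0,-0.41,0.7],[0.62,-0.91,-0.08,0,0,-0.41,0.7],[0.62,-0.91,-0.08,0,0,-0.41,0.7],[0.62,-0.91,-0.08,0,0,-0.41,0.7],[0.62,-0.91,-0.08,0,0,-0.41,0.7],[0.62,-0.91,-0.08,0,0,-0.41,0.7],[0.62,-0.91,-0.08,0,0,-0.41,0.7],[0.62,-0.91,-0.08,0,0,-0.41,0.7],[0.62,-0.91,-0.08,0,0,-0.41,0.7]]}}

```text
t: 3.8
tool_pos: [0.6426, 0.0166, 0.1832]
tool_rot: [2.063, 2.37, 0.0]
contact_force: [0.2, -0.1, -0.0]
opening: 0.0596
```

```bash
cat >> h.py <<'E'
import json
np.set_printoptions(precision=4,suppress=True)
def st(log=True):
    o=ctrl.get_obs();M=Ro.from_rotvec(o['tool_rot']).as_matrix()
    print('t',o['t'],'q',o['q'],'p',o['tool_pos'],'yz ',M[:,1],M[:,2],'F',o['contact_force'],'op',o['opening'])
    if log: open('log.jsonl','a').write(json.dumps([list(o['q']),list(o['tool_pos']),list(o['tool_rot'])])+'\n')
    return o,M
E
python3 - <<'E'
from h import *
st()
im=ctrl.get_image('side');cv2.imwrite('pics/s1.png',cv2.resize(im['frame'][130:330,230:490],None,fx=3,fy=3,interpolation=3))
o=ctrl.get_obs();print(proj(im,o['tool_pos']))
M=Ro.from_rotvec(o['tool_rot']).as_matrix();print(np.arctan2(M[1,1],M[0,1]))
E
```

```text
t 3.8 q [-0.0898  0.1267  1.6154  0.      1.3994 -0.2281] p [0.6426 0.0166 0.1832] yz  [0.9905 0.1378 0.0001] [ 0.0001  0.     -1.    ] F [ 0.225  -0.1314 -0.0334] op 0.059639262598159354
[333.2759 199.7388]
0.13436786461219027
```

View pics/s1.png

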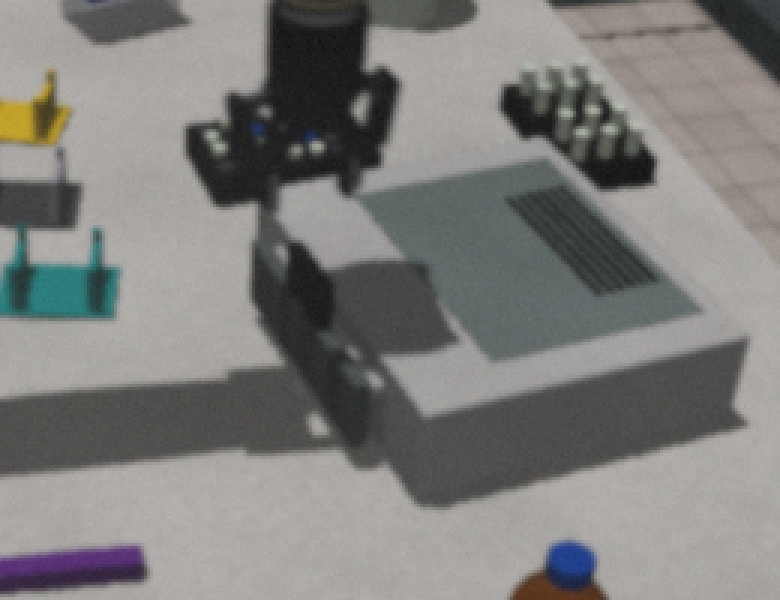

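```bash
python3 - <<'E'
from h import *
im=ctrl.get_image('side')
for X in([.644,.0146,.13],[.6426,.0166,.13],[.635,.0146,.13],[.644,.0,.13]): print(X,(proj(im,X)-[230,130])*3)
c=cv2.resize(im['frame'][195:260,300:370],None,fx=8,fy=8,interpolation=3);cv2.imwrite('pics/s2.png',c)
ux=np.array([np.cos(.134),np.sin(.134),0]);uy=np.array([-ux[1],ux[0],0])
for cx in((.644,.0146),):
  for a,b in((-7,-35),(-7,35),(7,35),(7,-35)): print(((proj(im,np.array([*cx,.13])+ux*a/1e3+uy*b/1e3))-[300,195])*8)
E
```

```text
[0.644, 0.0146, 0.13] [305.8656 262.8833]
[0.6426, 0.0166, 0.13] [303.5449 261.7178]
[0.635, 0.0146, 0.13] [295.2223 264.2041]
[0.644, 0.0, 0.13] [310.7947 272.9828]
[280.8455 248.4749]
[190.1015 124.8319]
[231.4676 116.345 ]
[323.5457 239.2539]
```

View pics/s2.png

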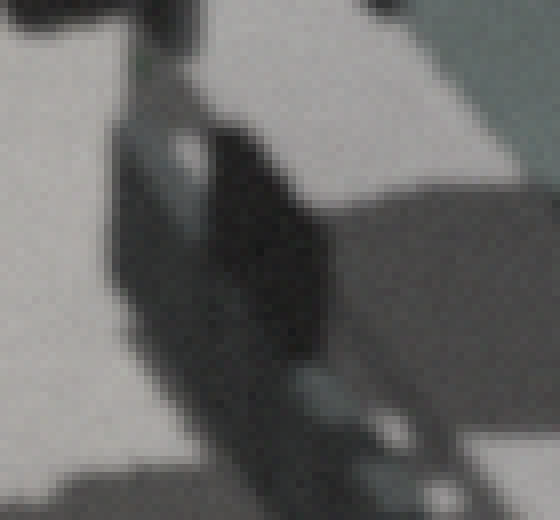

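{"op": "carry_out", "data": {"series": [[0.08,-0.02,-0.9,0,0,0,0.7],[0,0,-0.9,0,0,0,0.7],[0,0,-0.8,0,0,0,0.7],[0,0,-0.5,0,0,0,0.7],[0,0,0,0,0,0,0.3],[0,0,0,0,0,0,0],[0,0,0,0,0,0,0],[0,0,0,0,0,0,0]], "grip_force": 50}}

```text
t: 4.7
tool_pos: [0.6453, 0.0173, 0.1078]
tool_rot: [2.059, 2.369, 0.004]
contact_force: [1.5, 0.8, 1.8]
opening: 0.0129
```

```bash
python3 -c "
from h import *
st()"
```

```text
t 4.7 q [-0.0886  0.1994  1.666   0.0005  1.2728 -0.2285] p [0.6453 0.0173 0.1078] yz  [0.9903 0.1392 0.0035] [ 0.0035  0.0002 -1.    ] F [1.4782 0.8168 1.8283] op 0.012926742024158607
```

{"op": "carry_out", "data": {"series": [[-0.3,-0.04,0,0,0,0,0],[-0.5,-0.067,0,0,0,0,0],[-0.5,-0.067,0,0,0,0,0],[-0.5,-0.067,0,0,0,0,0],[-0.5,-0.067,0,0,0,0,0],[-0.5,-0.067,0,0,0,0,0],[-0.5,-0.067,0,0,0,0,0],[-0.3,-0.04,0,0,0,0,0]]}}

```text
t: 5.5
tool_pos: [0.5557, 0.0051, 0.1078]
tool_rot: [2.058, 2.367, 0.007]
contact_force: [6.6, 1.1, 0.2]
opening: 0.0131
```

```bash
python3 -c "
from h import *
st()"
```

```text
t 5.5 q [-0.1252 -0.0064  1.887   0.0011  1.2549 -0.2651] p [0.5557 0.0051 0.1078] yz  [0.9903 0.139  0.0062] [ 0.0063  0.0003 -1.    ] F [6.5813 1.1018 0.1784] op 0.01307656414324761
```

{"op": "carry_out", "data": {"series": [[-0.16,-0.022,0,0,0,0,0],[-0.16,-0.022,0,0,0,0,0],[-0.16,-0.022,0,0,0,0,0]]}}

```text
t: 5.8
tool_pos: [0.5441, 0.0036, 0.1078]
tool_rot: [2.058, 2.368, 0.007]
contact_force: [5.9, 1.5, 0.9]
opening: 0.0131
```

{"op": "carry_out", "data": {"series": [[-0.12,-0.016,0,0,0,0,0],[-0.12,-0.016,0,0,0,0,0]]}}

```text
t: 6.0
tool_pos: [0.5399, 0.003, 0.1078]
tool_rot: [2.056, 2.365, 0.013]
contact_force: [20.8, 3.7, -10.1]
opening: 0.0131
```

{"op": "carry_out", "data": {"series": [[0.03,0,0,0,0,0,0.5],[0,0,0,0,0,0,0.7],[0,0,0.6,0,0,0,0.7],[0,0,1,0,0,0,0.7],[0,0,1,0,0,0,0.7],[0,-0.6,1,0,0,0.5,0.8],[0,-1,0,0,0,1,0.8],[0,-1,0,0,0,1,0.8],[0,-1,0,0,0,1,0.8],[0,-1,0,0,0,1,0.8],[0,-1,0,0,0,1,0.8],[0,-1,0,0,0,1,0.8]]}}

```text
t: 7.2
tool_pos: [0.5366, -0.1635, 0.1971]
tool_rot: [1.189, 2.907, -0.0]
contact_force: [0.8, -0.6, 0.6]
opening: 0.0687
```

```bash
python3 - <<'E'
from h import *
o,M=st()
print('psi',np.degrees(np.arctan2(M[1,1],M[0,1])))
E
```

```text
t 7.2 q [-0.4283 -0.0764  1.7986 -0.0002  1.4189 -1.2224] p [ 0.5366 -0.1635  0.1971] yz  [ 0.7009  0.7132 -0.    ] [ 0.0004 -0.0004 -1.    ] F [ 0.8028 -0.5573  0.5743] op 0.06874889638102555
psi 45.49860686982601
```

{"op": "carry_out", "data": {"series": [[0.05,-0.83,-0.2,0,0,0.89,0.8],[0.05,-0.83,-0.3,0,0,0.89,0.8],[0.05,-0.83,-0.3,0,0,0.89,0.8],[0.05,-0.83,-0.3,0,0,0.89,0.8],[0.05,-0.83,-0.3,0,0,0.89,0.8],[0.05,-0.83,-0.3,0,0,0.89,0.8],[0.05,-0.83,-0.3,0,0,0.89,0.8],[0.05,-0.83,-0.2,0,0,0.89,0.8],[0,0,0,0,0,0,0.8]]}}

```text
t: 8.1
tool_pos: [0.5462, -0.3303, 0.1409]
tool_rot: [-0.111, -3.139, 0.0]
contact_force: [0.2, 0.2, -0.6]
opening: 0.0683
```

```bash
python3 - <<'E'
from h import *
o,M=st()
print('psi',np.degrees(np.arctan2(M[1,1],M[0,1])))
t=ctrl.get_image('top');s=ctrl.get_image('side')
cv2.imwrite('pics/t3.png',t['frame']);cv2.imwrite('pics/s3.png',s['frame'])
cv2.imwrite('pics/t3c.png',cv2.resize(t['frame'][190:290,240:360],None,fx=6,fy=6,interpolation=3))
cv2.imwrite('pics/s3c.png',cv2.resize(s['frame'][300:400,240:370],None,fx=6,fy=6,interpolation=3))
for n in('seam_start','seam_corner','seam_end','pull_fin'):
  for im in(t,s):
    for d in ctrl.mark_of(im,n)[:2]: print(n,d['p'],np.array(d['position'])*[640,480])
for X in (o['tool_pos'],): print(proj(t,X),proj(s,X))
E
```

```text
t 8.1 q [-0.66    0.153   1.6596 -0.0007  1.3297 -2.1599] p [ 0.5462 -0.3303  0.1409] yz  [ 0.0706  0.9975 -0.0002] [-0.001  -0.0001 -1.    ] F [ 0.1941  0.2202 -0.5817] op 0.06828762717482463
psi 85.94879094555002
seam_start 0.84 [291.328 229.824]
seam_start 0.87 [317.824 227.28 ]
seam_corner 0.72 [323.2   225.888]
seam_corner 0.86 [329.216 246.192]
seam_end 0.65 [323.008 237.12 ]
seam_end 0.8 [313.28  249.504]
pull_fin 0.74 [312.576 253.92 ]
pull_fin 0.71 [292.224 226.608]
[431.6423 252.8645] [332.1816 319.9144]
```

View pics/t3c.png

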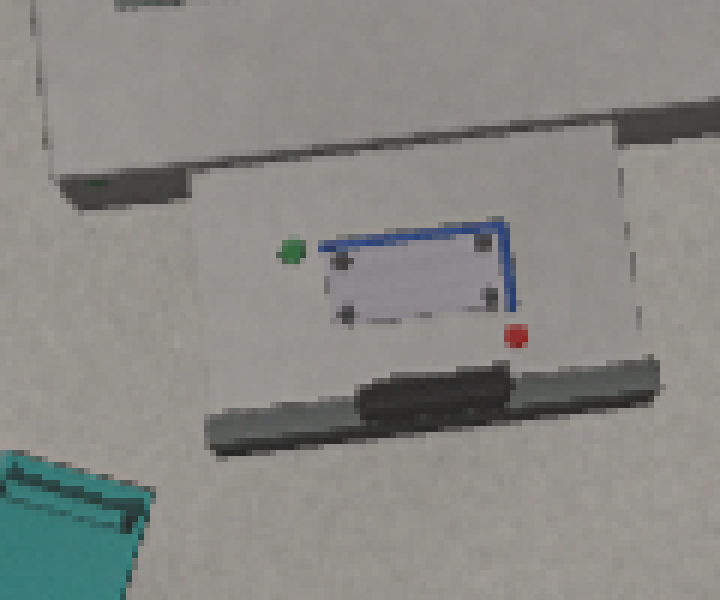

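View pics/s3.png

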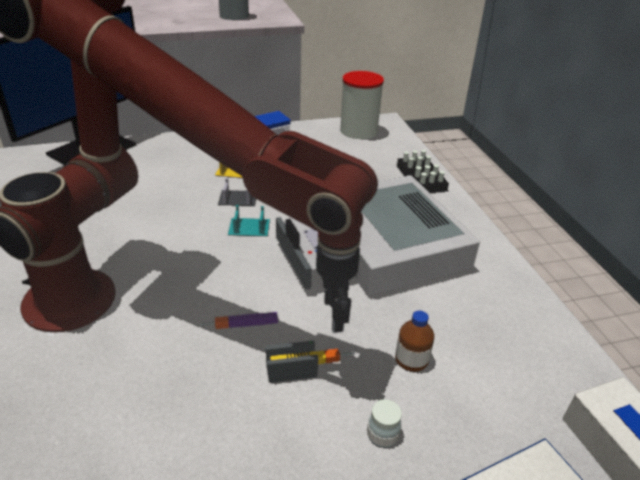

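View pics/s3c.png

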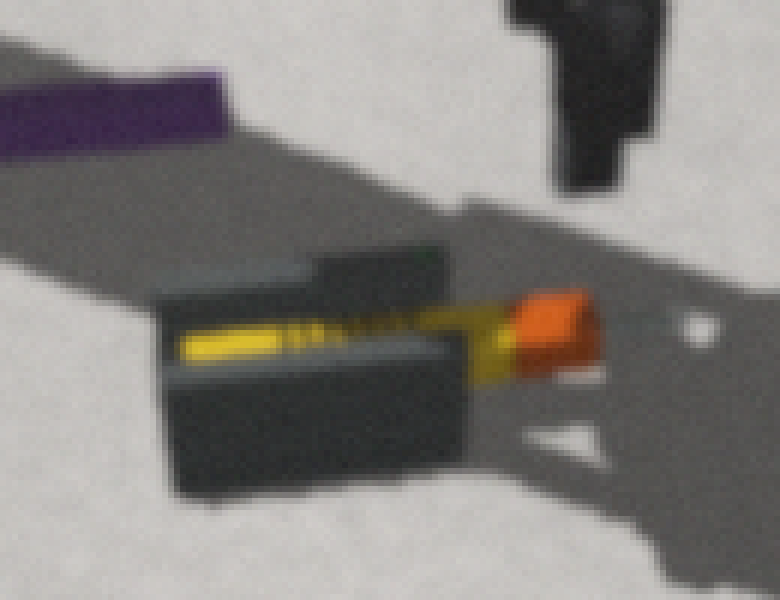

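{"op": "carry_out", "data": {"series": [[0.04,0.06,-0.8,0,0,0,0.8],[0,0,-1,0,0,0,0.8],[0,0,-1,0,0,0,0.8],[0,0,-1,0,0,0,0.8],[0,0,-0.8,0,0,0,0.8],[0,0,-0.35,0,0,0,0.8],[0,0,0,0,0,0,0.4],[0,0,0,0,0,0,0],[0,0,0,0,0,0,0],[0,0,0,0,0,0,0]], "grip_force": 60}}

```text
t: 9.6
tool_pos: [0.5488, -0.3277, 0.019]
tool_rot: [0.108, 3.137, -0.003]
contact_force: [-0.4, -0.6, 2.7]
opening: 0.0187
```

```bash
python3 - <<'E'
from h import *
o,M=st()
t=ctrl.get_image('top');s=ctrl.get_image('side')
z=.077
top=dict(start=(318/6+240,247/6+190),corner=(503/6+240,227/6+190),end=(512/6+240,312/6+190))
for n,p in top.items(): print(n,onz(t,*p,z))
net=dict(start=[(291.3,229.8),(317.8,227.3)],corner=[(323.2,225.9),(329.2,246.2)],end=[(323,237.1),(313.3,249.5)])
for n,(a,b) in net.items(): print(n,onz(t,*a,z),onz(s,*b,z),tri(t,a,s,b))
E
```

```text
t 9.6 q [-0.6546  0.2946  1.7185 -0.      1.1256 -2.1565] p [ 0.5488 -0.3277  0.019 ] yz  [ 0.0687  0.9976 -0.0016] [ 0.0023 -0.0018 -1.    ] F [-0.3578 -0.5691  2.6526] op 0.018718537393747736
start [0.6143 0.0579 0.077 ]
corner [ 0.6252 -0.0321  0.077 ]
end [ 0.5833 -0.0368  0.077 ]
start [0.6182 0.0629 0.077 ] [0.6202 0.0535 0.077 ] (array([0.6212, 0.0631, 0.0698]), np.float64(0.003307411249010005))
corner [ 0.6309 -0.0302  0.077 ] [ 0.6275 -0.0284  0.077 ] (array([ 0.6288, -0.0299,  0.0783]), np.float64(0.0036244230546285477))
end [ 0.5976 -0.0299  0.077 ] [ 0.5864 -0.0328  0.077 ] (array([ 0.5928, -0.0292,  0.0743]), np.float64(0.01059935584854267))
```

{"op": "carry_out", "data": {"series": [[0,0,0.4,0,0,0,0],[0,0,0.8,0,0,0,0],[0,0,1,0,0,0,0],[0,0,1,0,0,0,0],[0,0.3,1,0,0,-0.07,0],[0,0.6,1,0,0,-0.07,0],[-0.05,0.97,1,0,0,-0.07,0],[-0.05,0.97,1,0,0,-0.07,0],[-0.05,0.97,0.8,0,0,-0.07,0]]}}

```text
t: 10.6
tool_pos: [0.5439, -0.2308, 0.219]
tool_rot: [0.164, 3.136, -0.001]
contact_force: [0.5, 0.2, -1.9]
opening: 0.0187
```

```bash
python3 - <<'E'
from h import *
o,M=st()
s=ctrl.get_image('side')
cv2.imwrite('pics/s4.png',cv2.resize(s['frame'][200:400,200:400],None,fx=3,fy=3,interpolation=3))
E
```

```text
t 10.6 q [-0.5273 -0.0208  1.7079  0.0001  1.4532 -1.9936] p [ 0.5439 -0.2308  0.219 ] yz  [ 0.1042  0.9946 -0.0004] [ 0.0012 -0.0006 -1.    ] F [ 0.5307  0.1764 -1.8693] op 0.018724383626819892
```

View pics/s4.png

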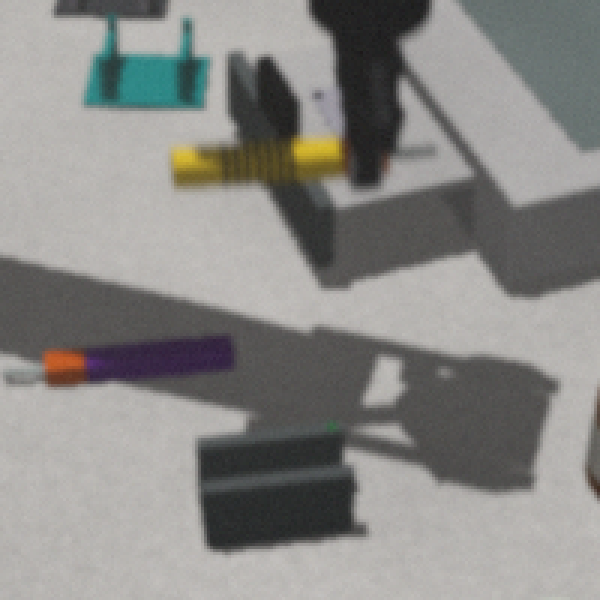

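{"op": "carry_out", "data": {"series": [[-0.05,0.93,0,0,0,-0.06,0],[-0.05,0.93,0,0,0,-0.06,0],[-0.05,0.93,0,0,0,-0.06,0],[-0.05,0.93,0,0,0,-0.06,0],[-0.05,0.93,0,0,0,-0.06,0],[-0.05,0.93,0,0,0,-0.06,0],[-0.05,0.93,0,0,0,-0.06,0],[-0.05,0.93,0,0,0,-0.06,0],[-0.05,0.93,0,0,0,-0.06,0],[-0.05,0.93,0,0,0,-0.06,0],[-0.05,0.93,0,0,0,-0.06,0],[-0.05,0.93,0,0,0,-0.06,0]]}}

```text
t: 11.85
tool_pos: [0.5286, 0.0483, 0.217]
tool_rot: [-0.276, -3.129, 0.0]
contact_force: [0.2, -0.5, -0.4]
opening: 0.0189
```

{"op": "carry_out", "data": {"series": [[-0.05,0.93,0,0,0,-0.06,0],[-0.05,0.93,0,0,0,-0.06,0],[-0.05,0.93,0,0,0,-0.06,0],[-0.05,0.93,0,0,0,-0.06,0],[-0.05,0.93,0,0,0,-0.06,0],[-0.05,0.93,0,0,0,-0.06,0],[-0.05,0.93,0,0,0,-0.06,0],[-0.05,0.93,0,0,0,-0.06,0],[-0.05,0.93,0,0,0,-0.06,0],[-0.05,0.93,-0.4,0,0,-0.06,0],[-0.05,0.93,-0.8,0,0,-0.06,0],[-0.05,0.93,-1,0,0,-0.06,0]]}}

```text
t: 13.05
tool_pos: [0.5146, 0.3276, 0.1629]
tool_rot: [0.388, 3.115, 0.002]
contact_force: [0.0, -0.4, 0.2]
opening: 0.0186
```

```bash
python3 - <<'E'
from h import *
o,M=st()
print(np.degrees(np.arctan2(M[1,1],M[0,1])))
t=ctrl.get_image('top');s=ctrl.get_image('side')
out=np.zeros((600,800,3),np.uint8)
out[:600,:400]=cv2.resize(t['frame'][200:350,150:250],None,fx=4,fy=4,interpolation=3)
out[:480,400:]=cv2.resize(s['frame'][120:240,190:290],None,fx=4,fy=4,interpolation=3)
cv2.imwrite('pics/s5.png',out)
E
```

```text
t 13.05 q [ 0.445   0.0663  1.7151 -0.0002  1.3574 -0.8778] p [0.5146 0.3276 0.1629] yz  [0.2454 0.9694 0.0017] [ 0.0027  0.0011 -1.    ] F [ 0.0134 -0.3816  0.1824] op 0.01859084650157796
75.79558600186367
```

View pics/s5.png

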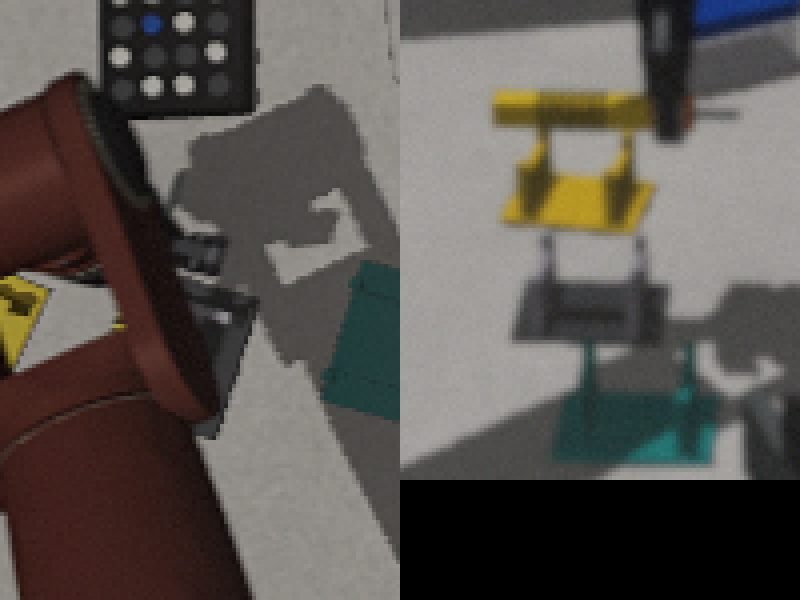

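{"op": "carry_out", "data": {"series": [[0,0,-1,0,0,0,0],[0,0,-1,0,0,0,0],[0,0,-1,0,0,0,0],[0,0,-0.9,0,0,0,0],[0,0,-0.6,0,0,0,0],[0,0,-0.3,0,0,0,0],[0,0,-0.1,0,0,0,0]]}}

```text
t: 13.85
tool_pos: [0.514, 0.326, 0.0393]
tool_rot: [-0.389, -3.117, 0.001]
contact_force: [0.4, 0.3, -0.7]
opening: 0.019
```

```bash
python3 - <<'E'
from h import *
o,M=st()
s=ctrl.get_image('side')
cv2.imwrite('pics/s6.png',cv2.resize(s['frame'][140:220,190:290],None,fx=7,fy=7,interpolation=3))
E
```

```text
t 13.85 q [ 0.4431  0.2051  1.7868 -0.0001  1.1503 -0.8796] p [0.514  0.326  0.0393] yz  [ 0.2455  0.9694 -0.0005] [-0.0005 -0.0004 -1.    ] F [ 0.3596  0.3321 -0.7483] op 0.0189949714980903
```

View pics/s6.png

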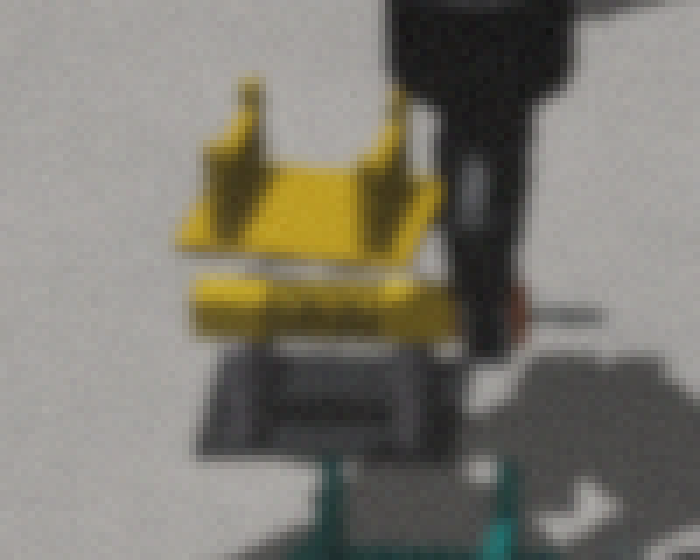

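{"op": "carry_out", "data": {"series": [[0,0,-0.08,0,0,0,0],[0,0,-0.06,0,0,0,0],[0,0,-0.04,0,0,0,0]]}}

```text
t: 14.2
tool_pos: [0.5145, 0.3266, 0.0358]
tool_rot: [0.388, 3.116, 0.001]
contact_force: [-0.7, 0.5, -0.8]
opening: 0.0193
```

{"op": "carry_out", "data": {"series": [[0,0,-0.05,0,0,0,0],[0,0,-0.03,0,0,0,0]]}}

```text
t: 14.4
tool_pos: [0.5143, 0.3266, 0.0338]
tool_rot: [0.388, 3.117, 0.0]
contact_force: [-2.0, -0.4, 4.6]
opening: 0.0191
```

{"op": "carry_out", "data": {"series": [[0,0,0.02,0,0,0,0.3],[0,0,0,0,0,0,0.6],[0,0,0.4,0,0,0,0.7],[0,0,1,0,0,0,0.7],[0,0,1,0,0,0,0.7],[-0.6,0.1,1,1,0,0,0.7],[-0.7,0.2,1,1,0,0,0.7],[-0.7,0.2,1,1,0,0,0.7],[-0.7,0.2,0,1,0,0,0.7],[0,0,0,0,0,0,0.7]]}}

```text
t: 15.4
tool_pos: [0.445, 0.3427, 0.1686]
tool_rot: [-0.376, -3.008, -0.61]
contact_force: [-0.2, 0.7, -0.9]
opening: 0.0599
```

```bash
python3 - <<'E'
from h import *
o,M=st()
t=ctrl.get_image('top');s=ctrl.get_image('side')
out=np.zeros((600,800,3),np.uint8)
out[:600,:400]=cv2.resize(t['frame'][200:350,150:250],None,fx=4,fy=4,interpolation=3)
out[:480,400:]=cv2.resize(s['frame'][120:240,190:290],None,fx=4,fy=4,interpolation=3)
cv2.imwrite('pics/s7.png',out)
E
```

```text
t 15.4 q [ 0.3356 -0.1769  1.9768  0.4008  1.2301 -1.1007] p [0.445  0.3427 0.1686] yz  [0.2461 0.8927 0.3775] [-0.      0.3895 -0.921 ] F [-0.1726  0.7088 -0.9234] op 0.05990815450845854
```

View pics/s7.png

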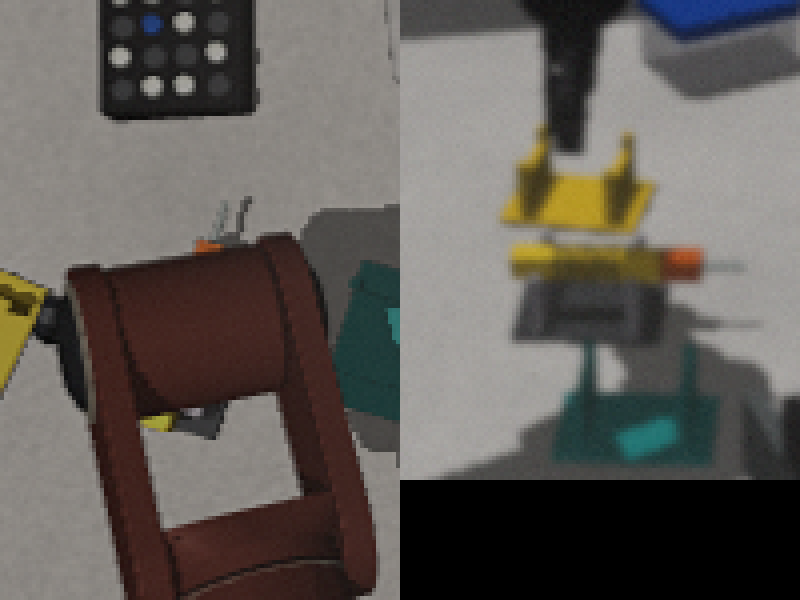

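```bash
cat > kin.py <<'E'
from h import *
from scipy.optimize import least_squares
D=[json.loads(l) for l in open('log.jsonl')]
D.append([[1.005,.0527,1.6129,0,1.476,-.119],[.27,.5636,.2313],[-.696,-3.0635,.0001]])
def Rz(a): return Ro.from_euler('z',a).as_matrix()
def Ry(a): return Ro.from_euler('y',a).as_matrix()
def fk(q,P,c6):
    a,b1,b2,h,L1,e,L2,d,ex=P
    A=Rz(q[0]);B=A@Ry(q[1]);C=B@Ry(q[2]);W=C@Rz(q[3]);T=W@Ry(q[4])
    p=A@[a,b1,h]+B@[0,0,L1]+C@[e,0,L2]+W@[0,b2,0]+T@[ex,0,d]
    return p,T@Rz(q[5]+c6)
def fit():
    best=None
    def res(P): 
        r=[]
        for q,p,_ in D: r+=list((fk(q,P,0)[0]-p)*1000)
        return np.array(r+list(np.array([P[0],P[2],P[5],P[8]])*.3))
    for x0 in ([0,-.07,0,.2,.4,0,.4,.2,0],[0,-.07,0,.3,.3,0,.5,.3,0]):
        s=least_squares(res,x0)
        if best is None or s.cost<best.cost: best=s
    return best
if __name__=='__main__':
    s=fit();print(s.cost,s.x,np.abs(s.fun).max())
    for c in(0,np.pi/2,-np.pi/2,np.pi):
        print(c,[round(np.linalg.norm((Ro.from_matrix(fk(q,s.x,c)[1]).inv()*Ro.from_rotvec(r)).as_rotvec()),4) for q,p,r in D])
    np.save('P.npy',s.x)
E
python3 kin.py
```

```text
0.0012808558934545885 [-0.0002  0.0743 -0.0001  0.238   0.4264  0.0956  0.6099  0.2796 -0.0002] 0.028862530676521114
0 [np.float64(1.5708), np.float64(1.5708), np.float64(1.5708), np.float64(1.5708), np.float64(1.5708), np.float64(1.5708), np.float64(1.5708), np.float64(1.5708), np.float64(1.5708), np.float64(1.5708), np.float64(1.5708)]
1.5707963267948966 [np.float64(0.0), np.float64(0.0), np.float64(0.0), np.float64(0.0), np.float64(0.0), np.float64(0.0), np.float64(0.0), np.float64(0.0), np.float64(0.0), np.float64(0.0), np.float64(0.0001)]
-1.5707963267948966 [np.float64(3.1416), np.float64(3.1416), np.float64(3.1416), np.float64(3.1416), np.float64(3.1416), np.float64(3.1416), np.float64(3.1416), np.float64(3.1416), np.float64(3.1416), np.float64(3.1416), np.float64(3.1416)]
3.141592653589793 [np.float64(1.5708), np.float64(1.5708), np.float64(1.5708), np.float64(1.5708), np.float64(1.5708), np.float64(1.5708), np.float64(1.5708), np.float64(1.5708), np.float64(1.5708), np.float64(1.5708), np.float64(1.5708)]
```

```bash
cat > plan.py <<'E'
from kin import *
P=np.load('P.npy');C6=np.pi/2
lo=np.array([-3.01,-1.01,.06,-1.02,.09,-3.14]);hi=np.array([3.01,2.22,2.58,4.17,2.62,3.14])
def ik(p,R,q0s):
    best=None
    for q0 in q0s:
        def f(q):
            pp,RR=fk(q,P,C6);return np.r_[(pp-p)*10,(Ro.from_matrix(R.T@RR)).as_rotvec()]
        s=least_squares(f,np.clip(q0,lo+.01,hi-.01),bounds=(lo,hi))
        if best is None or s.cost<best.cost: best=s
    return best.x,np.sqrt(2*best.cost)
ux=np.array([np.cos(.134),np.sin(.134),0]);uy=np.array([-ux[1],ux[0],0])
fin=np.array([.540,.0027,.130]);base=fin+.083*ux;base[2]=.077
start=base+uy*.0437;corner=base-uy*.0443;end=corner-.040*ux
def toolR(az,beta,s):
    # tool z: tilt beta from down toward azimuth az; nib dir = perpendicular, beta=90 -> down
    z=np.array([np.sin(beta)*np.cos(az),np.sin(beta)*np.sin(az),-np.cos(beta)])
    n=np.array([-np.cos(beta)*np.cos(az),-np.cos(beta)*np.sin(az),-np.sin(beta)])
    x=-s*n; y=np.cross(z,x); return np.stack([x,y,z],1),n
if __name__=='__main__':
  for az in np.radians([30,60,90,120]):
    for beta in np.radians([90,75,60]):
      for s in(1,-1):
        out=[]
        for tip in(start,corner,end):
          R,n=toolR(az,beta,s);g=tip+[0,0,.002]-.117*n;p=g+R[:,2]*.019
          q,e=ik(p,R,[[-.3,.2,1.7,1.5,1.5,a] for a in(-2.5,-1,0,1,2.5)])
          out.append((round(e,4),q.round(2)))
        W=fk(out[1][1],P,C6)[0]
        print(np.degrees(az).round(),np.degrees(beta).round(),s,[o[0] for o in out],out[0][1],out[2][1])
E
python3 plan.py
```

```text
30.0 90.0 1 [np.float64(0.0), np.float64(0.0), np.float64(0.0)] [-0.37 -0.03  2.3   2.05  1.08 -0.83] [-0.62 -0.02  2.3   1.86  1.25 -0.75]
30.0 90.0 -1 [np.float64(0.0), np.float64(0.0), np.float64(0.0)] [-0.37 -0.03  2.3   2.05  1.08  2.31] [-0.62 -0.02  2.3   1.86  1.25  2.39]
30.0 75.0 1 [np.float64(0.0), np.float64(0.0), np.float64(0.0)] [-0.3  -0.11  2.23  1.75  0.8  -0.52] [-0.53 -0.12  2.25  1.61  1.   -0.49]
30.0 75.0 -1 [np.float64(0.0), np.float64(0.0), np.float64(0.0)] [-0.3  -0.11  2.23  1.75  0.8   2.62] [-0.53 -0.12  2.25  1.61  1.    2.65]
30.0 60.0 1 [np.float64(0.0), np.float64(0.0), np.float64(0.0)] [-0.21 -0.1   2.12  1.29  0.65 -0.07] [-0.42 -0.13  2.15  1.25  0.83 -0.15]
30.0 60.0 -1 [np.float64(0.0), np.float64(0.0), np.float64(0.0)] [-0.21 -0.1   2.12  1.29  0.65  3.07] [-0.42 -0.13  2.15  1.25  0.83  2.99]
60.0 90.0 1 [np.float64(0.0), np.float64(0.0), np.float64(0.0)] [-0.48  0.22  2.03  1.6   1.54 -0.68] [-0.66  0.25  2.    1.49  1.68 -0.68]
60.0 90.0 -1 [np.float64(0.0), np.float64(0.0), np.float64(0.0)] [-0.48  0.22  2.03  1.6   1.54  2.46] [-0.66  0.25  
[... 1577 characters left out ...]
0.0 -1 [np.float64(0.0), np.float64(0.0), np.float64(0.0)] [-0.32  0.68  1.38  1.08  2.29  2.46] [-0.45  0.68  1.38  0.97  2.38  2.38]
120.0 75.0 1 [np.float64(0.0), np.float64(0.0), np.float64(0.0)] [-0.28  0.55  1.46  0.9   2.12 -0.74] [-0.42  0.54  1.47  0.79  2.21 -0.84]
120.0 75.0 -1 [np.float64(0.0), np.float64(0.0), np.float64(0.0)] [-0.28  0.55  1.46  0.9   2.12  2.4 ] [-0.42  0.54  1.47  0.79  2.21  2.3 ]
120.0 60.0 1 [np.float64(0.0), np.float64(0.0), np.float64(0.0)] [-0.23  0.42  1.54  0.74  1.94 -0.76] [-0.37  0.4   1.57  0.65  2.02 -0.87]
120.0 60.0 -1 [np.float64(0.0), np.float64(0.0), np.float64(0.0)] [-0.23  0.42  1.54  0.74  1.94  2.38] [-0.37  0.4   1.57  0.65  2.02  2.27]
```

{"op": "carry_out", "data": {"series": [[0.02,0.05,-0.2,-1,0,0,0.7],[0,0,-0.4,-1,0,0,0.7],[0,0,-0.6,-1,0,0,0.7],[0,0,-0.8,-1,0,0,0.7],[0,0,-1,0,0,0,0.7],[0,0,-1,0,0,0,0.7],[0,0,-0.8,0,0,0,0.7],[0,0,-0.5,0,0,0,0.7],[0,0,-0.2,0,0,0,0.7],[0,0,0,0,0,0,0.7]]}}

```text
t: 16.5
tool_pos: [0.4472, 0.3453, 0.0306]
tool_rot: [-0.388, -3.117, 0.001]
contact_force: [0.3, 0.0, 1.0]
opening: 0.0598
```

```bash
python3 - <<'E'
from h import *
o,M=st()
s=ctrl.get_image('side')
cv2.imwrite('pics/s8.png',cv2.resize(s['frame'][140:220,190:290],None,fx=7,fy=7,interpolation=3))
print((proj(s,o['tool_pos']-[0,0,-.019])-[190,140])*7)
E
```

```text
t 16.5 q [ 0.526   0.1234  1.8966 -0.0004  1.1226 -0.797 ] p [0.4472 0.3453 0.0306] yz  [ 0.2451  0.9695 -0.0009] [-0.0006 -0.0008 -1.    ] F [0.282  0.0134 0.9894] op 0.05975882372253042
[316.8559 316.3109]
```

View pics/s8.png

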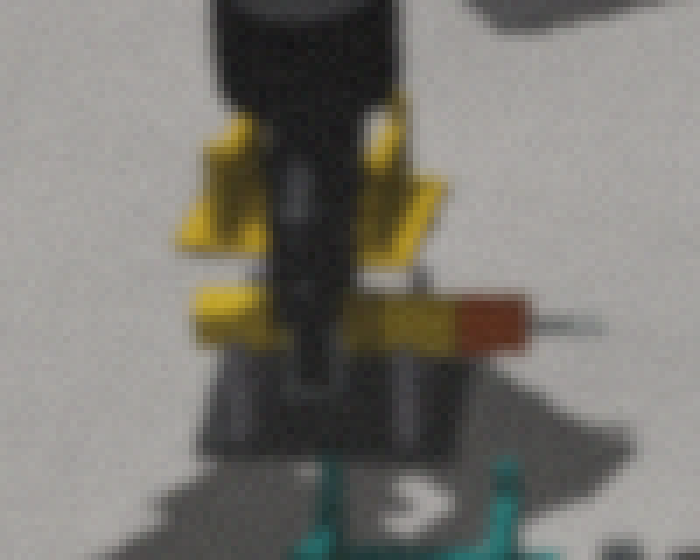

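{"op": "carry_out", "data": {"series": [[0,0,0,0,0,0,0.4],[0,0,0,0,0,0,0],[0,0,0,0,0,0,0],[0,0,0,0,0,0,0],[0,0,0.4,0,0,0,0],[0,0,0.8,0,0,0,0],[0,0,1,0,0,0,0],[0,0,1,0,0,0,0],[0,0,1,0,0,0,0],[0,0,1,0,0,0,0],[0,-0.5,1,0,0,-0.5,0]], "grip_force": 70}}

```text
t: 17.65
tool_pos: [0.4465, 0.3331, 0.1873]
tool_rot: [-0.466, -3.106, -0.001]
contact_force: [0.5, 0.0, -1.5]
opening: 0.0191
```

```bash
python3 - <<'E'
from h import *
o,M=st()
s=ctrl.get_image('side');t=ctrl.get_image('top')
cv2.imwrite('pics/s9.png',cv2.resize(s['frame'][80:200,190:310],None,fx=5,fy=5,interpolation=3))
cv2.imwrite('pics/t9.png',cv2.resize(t['frame'][200:320,150:270],None,fx=5,fy=5,interpolation=3))
g=M@[0,0,-.019]+o['tool_pos']
for d in(.117,.119): print((proj(s,g-M[:,0]*d)-[190,80])*5,(proj(t,g-M[:,0]*d)-[150,200])*5)
E
```

```text
t 17.65 q [ 0.507  -0.078   1.8168  0.0005  1.4029 -0.7661] p [0.4465 0.3331 0.1873] yz  [0.2934 0.956  0.0003] [-0.0003  0.0004 -1.    ] F [ 0.4535  0.03   -1.5311] op 0.01914491766242848
[423.9757 302.2678] [237.4383 213.3306]
[427.6164 302.427 ] [238.7591 209.7078]
```

View pics/s9.png

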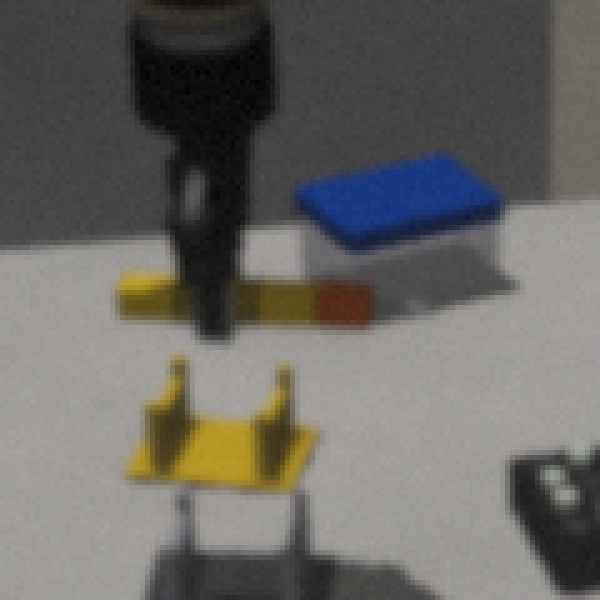

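View pics/t9.png

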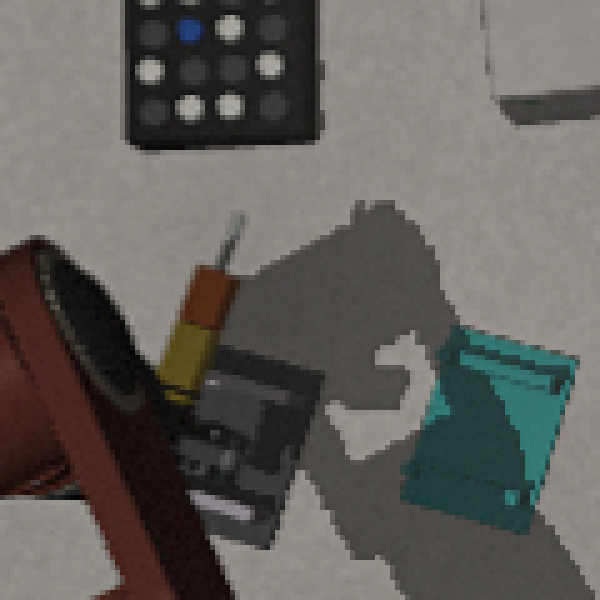

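```bash
cat > tgt.py <<'E'
from plan import *
d=.118
def target(tip,az=np.radians(80),beta=np.radians(80)):
    R,n=toolR(az,beta,1); return tip-d*n+R[:,2]*.019, R
def tipnow(o=None):
    o=o or ctrl.get_obs();M=Ro.from_rotvec(o['tool_rot']).as_matrix()
    return o['tool_pos']+M@[-d,0,-.019],M
E
python3 - <<'E'
from tgt import *
o,M=st(0)
print(start,corner,end)
p,R=target(start+[0,0,.035]);print('target',p,'d/0.025',(p-o['tool_pos'])/.025)
R1,_=toolR(np.radians(80),0,1)
print('yaw rv',(Ro.from_matrix(R1)*Ro.from_matrix(M).inv()).as_rotvec()/.1,'pitch',(Ro.from_matrix(R)*Ro.from_matrix(R1).inv()).as_rotvec()/.1)
q=o['q']
pm=o['tool_pos']+[.1,-.2,.06]
for k in np.linspace(0,1,6):
    RR=Ro.from_rotvec((Ro.from_matrix(R1)*Ro.from_matrix(M).inv()).as_rotvec()*k)*Ro.from_matrix(M)
    q,e=ik(o['tool_pos']+k*(pm-o['tool_pos']),RR.as_matrix(),[q]);print(q,e)
for k in np.linspace(0,1,6):
    RR=Ro.from_rotvec((Ro.from_matrix(R)*Ro.from_matrix(R1).inv()).as_rotvec()*k)*Ro.from_matrix(R1)
    q,e=ik(pm+k*(p-pm),RR.as_matrix(),[q]);print(q,e)
for tip in(start,corner,end): q,e=ik(*target(tip),[q]);print(q,e)
E
```

```text
t 17.75 q [ 0.5053 -0.0811  1.8137 -0.0003  1.4012 -0.7668] p [0.449  0.3331 0.1908] yz  [0.2942 0.9557 0.0054] [ 0.0069  0.0035 -1.    ] F [ 0.9038  0.1082 -0.4608] op 0.019190287119526722
[0.6164 0.0571 0.077 ] [ 0.6282 -0.0301  0.077 ] [ 0.5885 -0.0355  0.077 ]
target [0.6232 0.0957 0.2249] d/0.025 [ 6.9691 -9.496   1.3647]
yaw rv [  0.0212   0.0819 -14.4666] pitch [13.7505 -2.4246 -0.    ]
[ 0.5053 -0.0811  1.8137 -0.0003  1.4012 -0.7668] 6.359267803406237e-10
[ 0.4243 -0.1041  1.8148 -0.0006  1.4245 -0.5584] 6.586587953322507e-13
[ 0.3429 -0.1176  1.8069 -0.0008  1.4474 -0.3505] 5.885554772959776e-14
[ 0.262  -0.1215  1.7904 -0.0008  1.4695 -0.1421] 1.8451516044433384e-14
[ 0.1828 -0.1159  1.7652 -0.0005  1.4907  0.068 ] 1.2395064529960111e-13
[ 0.1061 -0.1012  1.7317  0.      1.5111  0.2807] 5.157192629221915e-13
[ 0.1061 -0.1012  1.7317  0.      1.5111  0.2807] 5.157188882044315e-13
[-0.0445 -0.122   1.7775  0.2788  1.4536  0.1017] 1.4063552019899944e-15
[-0.1846 -0.0947  1.8142  0.5631  1.4501 -0.0876] 7.862619038444085e-10
[-0.2986 -0.0176  1.8356  0.8323  1.4962 -0.2659] 1.4914914592682233e-15
[-0.3778  0.1032  1.8369  1.0766  1.5817 -0.4192] 3.0572840098046504e-15
[-0.4197  0.2562  1.8157  1.2982  1.6973 -0.54  ] 1.4993210991424718e-15
[-0.4197  0.3128  1.8183  1.2914  1.6812 -0.5973] 2.63424668632142e-13
[-0.5363  0.3927  1.7133  1.2295  1.7837 -0.604 ] 1.6605867781892503e-15
[-0.5773  0.3283  1.7982  1.201   1.8094 -0.6363] 3.8853282213115784e-11
```

{"op": "carry_out", "data": {"series": [[0.4,-0.6,0.2,0,0,-0.965,0],[0.4,-0.6,0.2,0,0,-0.965,0],[0.4,-0.6,0.2,0,0,-0.965,0],[0.4,-0.6,0.2,0,0,-0.965,0],[0.4,-0.6,0.2,0,0,-0.965,0],[0.4,-0.6,0.2,0,0,-0.965,0],[0.4,-0.6,0.2,0,0,-0.965,0],[0.4,-0.6,0.2,0,0,-0.965,0],[0.4,-0.6,0.2,0,0,-0.965,0],[0.4,-0.6,0.2,0,0,-0.965,0],[0.4,-0.6,0.2,0,0,-0.965,0],[0.4,-0.6,0.2,0,0,-0.965,0]]}}

```text
t: 18.95
tool_pos: [0.5667, 0.1522, 0.2442]
tool_rot: [-2.092, -2.341, 0.003]
contact_force: [0.3, -0.2, -0.8]
opening: 0.019
```

{"op": "carry_out", "data": {"series": [[0.4,-0.6,0.2,0,0,-0.965,0],[0.4,-0.6,0.2,0,0,-0.965,0],[0.4,-0.6,0.2,0,0,-0.965,0],[0.07,-0.03,-0.1,0.982,-0.173,0,0],[0.07,-0.03,-0.1,0.982,-0.173,0,0],[0.07,-0.03,-0.1,0.982,-0.173,0,0],[0.07,-0.03,-0.1,0.982,-0.173,0,0],[0.07,-0.03,-0.1,0.982,-0.173,0,0],[0.07,-0.03,-0.1,0.982,-0.173,0,0],[0.07,-0.03,-0.1,0.982,-0.173,0,0]]}}

```text
t: 19.95
tool_pos: [0.6089, 0.1024, 0.2421]
tool_rot: [-1.989, -1.668, -0.727]
contact_force: [0.6, 0.8, -2.4]
opening: 0.0185
```

```bash
python3 - <<'E'
from tgt import *
o,M=st()
p,R=target(start+[0,0,.035]);print('target',p,'d/0.025',(p-o['tool_pos'])/.025)
print('rv',(Ro.from_matrix(R)*Ro.from_matrix(M).inv()).as_rotvec()/.1, tipnow(o)[0])
E
```

```text
t 19.95 q [-0.2574 -0.0072  1.7674  0.7023  1.4801 -0.1847] p [0.6089 0.1024 0.2421] yz  [ 0.9848 -0.1737 -0.001 ] [ 0.1114  0.6359 -0.7637] F [ 0.6458  0.8409 -2.4085] op 0.018493330582285823
target [0.6232 0.0957 0.2249] d/0.025 [ 0.5732 -0.2676 -0.6896]
rv [ 6.8375 -1.2157 -0.0031] [0.5911 0.0016 0.1805]
```

{"op": "carry_out", "data": {"series": [[0.07,-0.03,-0.07,0.977,-0.174,0,0],[0.07,-0.03,-0.07,0.977,-0.174,0,0],[0.07,-0.03,-0.07,0.977,-0.174,0,0],[0.07,-0.03,-0.07,0.977,-0.174,0,0],[0.07,-0.03,-0.07,0.977,-0.174,0,0],[0.07,-0.03,-0.07,0.977,-0.174,0,0],[0.07,-0.03,-0.07,0.977,-0.174,0,0],[0,0,0,0,0,0,0]]}}

```text
t: 20.75
tool_pos: [0.6199, 0.0974, 0.2259]
tool_rot: [-1.482, -1.233, -1.23]
contact_force: [-1.2, 0.3, -2.0]
opening: 0.0185
```

```bash
python3 - <<'E'
from tgt import *
o,M=st()
p,R=target(start+[0,0,.02]);print('target',p,'d/0.025',(p-o['tool_pos'])/.025)
print('rv',(Ro.from_matrix(R)*Ro.from_matrix(M).inv()).as_rotvec()/.1, tipnow(o)[0],start)
s=ctrl.get_image('side');t=ctrl.get_image('top')
T=tipnow(o)[0]
cv2.imwrite('pics/s10.png',cv2.resize(s['frame'][180:280,260:360],None,fx=6,fy=6,interpolation=3))
cv2.imwrite('pics/t10.png',t['frame'][150:350,200:450])
print('tip px',(proj(s,T)-[260,180])*6,proj(t,T)-[200,150])
for a in(start,corner,end):print((proj(s,a)-[260,180])*6,(proj(t,a)-[240,190])*6)
for n in('nib',):
  for im in(s,t):
    for k in ctrl.mark_of(im,n)[:2]: print(n,k['p'],np.array(k['position'])*[640,480],proj(im,T))
E
```

```text
t 20.75 q [-0.419   0.246   1.8246  1.2959  1.6957 -0.5304] p [0.6199 0.0974 0.2259] yz  [ 0.9845 -0.1749 -0.0084] [ 0.1707  0.9694 -0.1767] F [-1.1868  0.3177 -2.0451] op 0.018463996051150552
target [0.6232 0.0957 0.2099] d/0.025 [ 0.1344 -0.0664 -0.6405]
rv [ 0.0156 -0.0885  0.0127] [0.612  0.0586 0.1131] [0.6164 0.0571 0.077 ]
tip px [327.6772 209.2822] [92.1042 79.7241]
[336.1592 280.066 ] [319.6418 242.6334]
[418.0172 399.4322] [498.8869 220.8865]
[326.5998 420.2403] [509.258  301.2279]
nib 0.96 [200.384 322.32 ] [314.6129 214.8804]
```

View pics/s10.png

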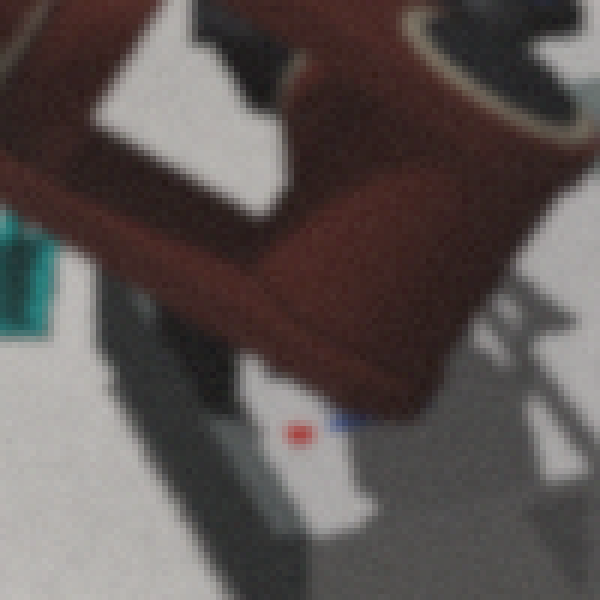

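View pics/t10.png

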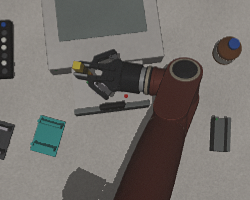

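```bash
python3 - <<'E'
from tgt import *
s=ctrl.get_image('side');t=ctrl.get_image('top')
S=cv2.imread('pics/s3.png');T=cv2.imread('pics/t3.png')
def ov(I,im,x,y,w,h,k,name):
    J=cv2.resize(I[y:y+h,x:x+w],None,fx=k,fy=k,interpolation=3)
    pts=[start,corner,end,start+uy*.015-[0,0,.002],end-ux*.015-[0,0,.002]]
    pts+=[fin+a*ux+b*uy for a,b in((-.007,-.035),(-.007,.035),(.007,.035),(.007,-.035))]
    pts+=[fin+[0,0,-.045]+b*uy+a*ux for a in(-.0075,.0075) for b in(-.11,.11)]
    for X in pts:
        p=(proj(im,X)-[x,y]+.5)*k-.5;cv2.drawMarker(J,tuple(int(v) for v in p.round()),(0,255,255),cv2.MARKER_CROSS,9,1)
    cv2.imwrite(name,J)
ov(S,s,270,190,75,110,5,'pics/os.png');ov(T,t,260,215,100,60,8,'pics/ot.png')
E
```

```text
(no output)
```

View pics/os.png

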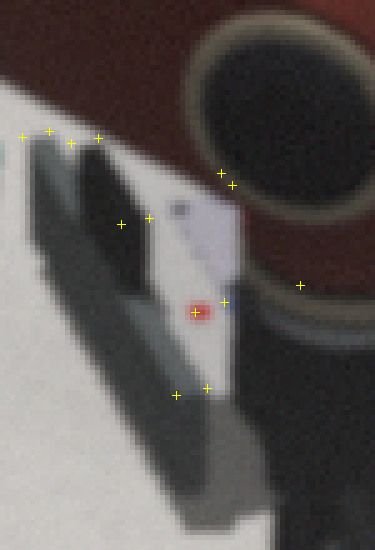

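View pics/ot.png

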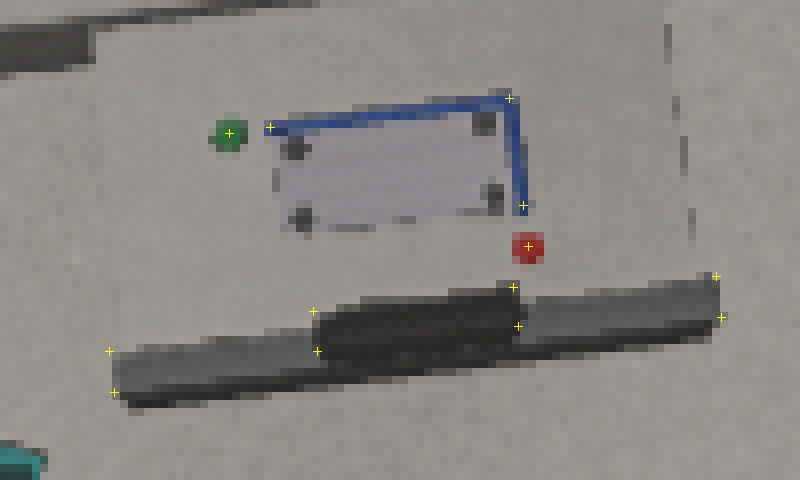

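{"op": "carry_out", "data": {"series": [[0.1,-0.07,-0.2,0,-0.05,0,0],[0.08,0,-0.3,0,-0.04,0,0],[0,0,-0.14,0,0,0,0],[0,0,0,0,0,0,0],[0,0,0,0,0,0,0]]}}

```text
t: 21.55
tool_pos: [0.6259, 0.0954, 0.215]
tool_rot: [-1.474, -1.246, -1.244]
contact_force: [-0.1, 0.5, -1.4]
opening: 0.0187
```

```bash
cat > chk.py <<'E'
from tgt import *
import sys
o,M=st()
T=tipnow(o)[0];w={'s':start,'c':corner,'e':end}[sys.argv[1]]
r=T-w;print('tip',T,'mm rel: along x',1e3*r@ux,'y',1e3*r@uy,'z',1e3*r[2],'shift units',-r/.025,'nib dir',-M[:,0])
E
python3 chk.py s
```

```text
t 21.55 q [-0.4181  0.2754  1.8117  1.2967  1.6894 -0.5635] p [0.6259 0.0954 0.215 ] yz  [ 0.9847 -0.1739  0.0093] [ 0.1728  0.9692 -0.1754] F [-0.0761  0.4582 -1.4216] op 0.018681483797858042
tip [0.6201 0.0565 0.1022] mm rel: along x 3.5884192271294606 y -1.1199303397820026 z 25.17648148891512 shift units [-0.1482  0.0252 -1.0071] nib dir [-0.0215 -0.1743 -0.9845]
```

{"op": "carry_out", "data": {"series": [[0,0,0,0,0,0,0]]}}

```text
t: 21.65
tool_pos: [0.6261, 0.0954, 0.2154]
tool_rot: [-1.474, -1.247, -1.245]
contact_force: [0.8, 1.1, -1.4]
opening: 0.0193
```

```bash
python3 chk.py s
```

```text
t 21.65 q [-0.4181  0.2749  1.8114  1.2966  1.6894 -0.5636] p [0.6261 0.0954 0.2154] yz  [ 0.9847 -0.1739  0.0101] [ 0.173   0.9691 -0.1756] F [ 0.8012  1.0634 -1.3751] op 0.019277568628089835
tip [0.6203 0.0564 0.1026] mm rel: along x 3.7815918747029804 y -1.2576047366189094 z 25.558020296229515 shift units [-0.1566  0.0296 -1.0223] nib dir [-0.0208 -0.1746 -0.9844]
```

{"op": "carry_out", "data": {"series": [[0,0,0,0,0,0,0]]}}

```text
t: 21.75
tool_pos: [0.6261, 0.0954, 0.2155]
tool_rot: [-1.474, -1.247, -1.245]
contact_force: [-1.3, -0.8, -0.6]
opening: 0.0188
```

```bash
python3 chk.py s
```

```text
t 21.75 q [-0.4181  0.2747  1.8113  1.2965  1.6893 -0.5636] p [0.6261 0.0954 0.2155] yz  [ 0.9847 -0.1739  0.0103] [ 0.173   0.9691 -0.1757] F [-1.2732 -0.8413 -0.5522] op 0.018838627501313435
tip [0.6204 0.0563 0.1027] mm rel: along x 3.822519819089969 y -1.3026959554215156 z 25.66979081989182 shift units [-0.1585  0.0312 -1.0268] nib dir [-0.0206 -0.1748 -0.9844]
```

{"op": "carry_out", "data": {"series": [[-0.1,0.02,-0.4,0,0,0,0],[-0.055,0.01,-0.3,0,0,0,0],[0,0,-0.12,0,0,0,0],[0,0,0,0,0,0,0],[0,0,0,0,0,0,0],[0,0,0,0,0,0,0]]}}

```text
t: 22.35
tool_pos: [0.6224, 0.096, 0.1951]
tool_rot: [-1.474, -1.248, -1.245]
contact_force: [-1.2, -0.2, -0.6]
opening: 0.0191
```

```bash
python3 chk.py s; python3 - <<'E'
from h import *
s=ctrl.get_image('side');cv2.imwrite('pics/s11.png',cv2.resize(s['frame'][180:280,260:360],None,fx=6,fy=6,interpolation=3))
E
```

```text
t 22.35 q [-0.4196  0.3002  1.8221  1.2919  1.6806 -0.5993] p [0.6224 0.096  0.1951] yz  [ 0.9847 -0.174   0.0106] [ 0.1731  0.9691 -0.1757] F [-1.1905 -0.2097 -0.6281] op 0.01909980552465028
tip [0.6167 0.057  0.0823] mm rel: along x 0.26445809344804794 y -0.12997787008798178 z 5.309330282965513 shift units [-0.0112  0.0037 -0.2124] nib dir [-0.0203 -0.1748 -0.9844]
```

View pics/s11.png

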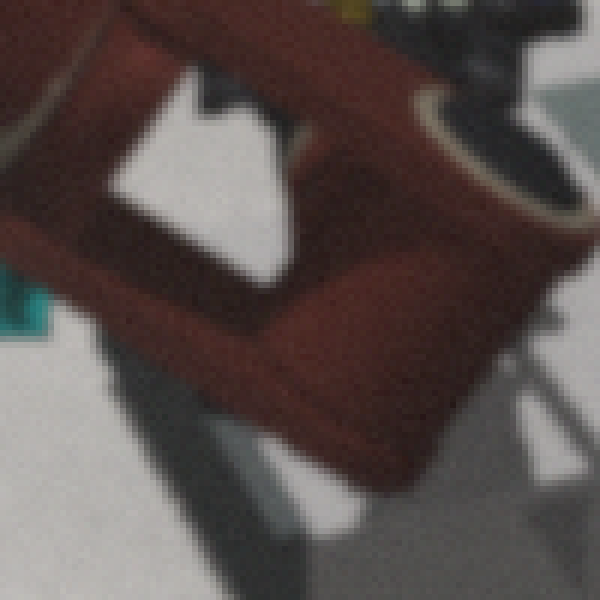

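{"op": "carry_out", "data": {"series": [[0,0,-0.06,0,0,0,0],[0,0,-0.06,0,0,0,0],[0,0,0,0,0,0,0],[0,0,0,0,0,0,0]]}}

```text
t: 22.8
tool_pos: [0.6221, 0.0962, 0.1917]
tool_rot: [-1.474, -1.247, -1.245]
contact_force: [0.5, -0.2, -1.7]
opening: 0.0186
```

{"op": "carry_out", "data": {"series": [[0,0,-0.03,0,0,0,0],[0,0,-0.03,0,0,0,0],[0,0,0,0,0,0,0]]}}

```text
t: 23.1
tool_pos: [0.6221, 0.0962, 0.1902]
tool_rot: [-1.474, -1.247, -1.245]
contact_force: [-0.7, -0.0, -0.8]
opening: 0.0194
```

```bash
python3 chk.py s
```

```text
t 23.1 q [-0.4196  0.3081  1.8227  1.2909  1.6784 -0.6067] p [0.6221 0.0962 0.1902] yz  [ 0.9847 -0.1739  0.0098] [ 0.1729  0.9691 -0.1757] F [-0.6973 -0.0332 -0.8141] op 0.019392592844301122
tip [0.6163 0.0571 0.0773] mm rel: along x -0.0664704235097382 y 0.0369027103341815 z 0.34224738489999074 shift units [ 0.0028 -0.0011 -0.0137] nib dir [-0.0211 -0.1747 -0.9844]
```

{"op": "carry_out", "data": {"series": [[0,0,-0.03,0,0,0,0],[0,0,0,0,0,0,0]]}}

```text
t: 23.3
tool_pos: [0.6221, 0.0961, 0.1895]
tool_rot: [-1.474, -1.247, -1.245]
contact_force: [-0.6, 0.5, -0.3]
opening: 0.019
```

{"op": "carry_out", "data": {"series": [[0,0,-0.03,0,0,0,0],[0,0,0,0,0,0,0]]}}

```text
t: 23.5
tool_pos: [0.6222, 0.0961, 0.1891]
tool_rot: [-1.473, -1.247, -1.245]
contact_force: [0.3, 0.1, -0.1]
opening: 0.0187
```

{"op": "carry_out", "data": {"series": [[0,0,-0.03,0,0,0,0],[0,0,0,0,0,0,0]]}}

```text
t: 23.7
tool_pos: [0.6223, 0.0962, 0.1889]
tool_rot: [-1.473, -1.247, -1.246]
contact_force: [-0.9, 0.5, 2.4]
opening: 0.0187
```

{"op": "carry_out", "data": {"series": [[-0.01,0.08,0.05,0,0,0,0],[0,0,0.02,0,0,0,0],[0,0,0,0,0,0,0]]}}

```text
t: 24.0
tool_pos: [0.6218, 0.0983, 0.1893]
tool_rot: [-1.475, -1.247, -1.244]
contact_force: [-0.0, 0.8, -0.7]
opening: 0.0186
```

```bash
python3 chk.py s
```

```text
t 24.0 q [-0.4165  0.3073  1.8251  1.2918  1.6751 -0.6073] p [0.6218 0.0983 0.1893] yz  [ 0.9847 -0.1739  0.0095] [ 0.1729  0.969  -0.1764] F [-0.0346  0.846  -0.6732] op 0.01860726783628199
tip [0.6159 0.0592 0.0766] mm rel: along x -0.20542233661090195 y 2.1383873623736513 z -0.4496067998523423 shift units [ 0.0196 -0.0837  0.018 ] nib dir [-0.0215 -0.1753 -0.9843]
```

{"op": "carry_out", "data": {"series": [[0.01,-0.079,0.02,0,0,0,0],[0.011,-0.079,0.02,0,0,0,0],[0.011,-0.079,0,0,0,0,0],[0.011,-0.079,0,0,0,0,0],[0.011,-0.079,0,0,0,0,0],[0.011,-0.079,0,0,0,0,0],[0.011,-0.079,0,0,0,0,0],[0.011,-0.079,0,0,0,0,0],[0.011,-0.079,0,0,0,0,0],[0.011,-0.079,0,0,0,0,0]]}}

```text
t: 25.0
tool_pos: [0.6247, 0.0782, 0.1908]
tool_rot: [-1.474, -1.247, -1.245]
contact_force: [-0.2, 0.0, -0.3]
opening: 0.0188
```

```bash
python3 chk.py s
```

```text
t 25.0 q [-0.445   0.3222  1.8031  1.2773  1.7006 -0.6078] p [0.6247 0.0782 0.1908] yz  [ 0.9847 -0.1739  0.01  ] [ 0.173   0.9691 -0.1757] F [-0.1867  0.0319 -0.2733] op 0.018845855639738972
tip [0.6189 0.0392 0.078 ] mm rel: along x 0.08242042128664884 y -18.089173300465482 z 0.9950825457198664 shift units [-0.0999  0.7166 -0.0398] nib dir [-0.0209 -0.1747 -0.9844]
```

{"op": "carry_out", "data": {"series": [[0.01,-0.079,-0.01,0,0,0,0],[0.011,-0.079,-0.01,0,0,0,0],[0.011,-0.079,0,0,0,0,0],[0.011,-0.079,0,0,0,0,0],[0.011,-0.079,0,0,0,0,0],[0.011,-0.079,0,0,0,0,0],[0.011,-0.079,0,0,0,0,0],[0.011,-0.079,0,0,0,0,0],[0.011,-0.079,0,0,0,0,0],[0.011,-0.079,0,0,0,0,0],[0.011,-0.079,0,0,0,0,0],[0.011,-0.079,0,0,0,0,0]]}}

```text
t: 26.2
tool_pos: [0.6279, 0.0545, 0.1903]
tool_rot: [-1.474, -1.247, -1.245]
contact_force: [-0.1, 1.4, -0.6]
opening: 0.0188
```

```bash
python3 chk.py s
```

```text
t 26.2 q [-0.4775  0.3443  1.7756  1.2599  1.7286 -0.6108] p [0.6279 0.0545 0.1903] yz  [ 0.9847 -0.1739  0.0099] [ 0.173   0.9691 -0.1757] F [-0.0761  1.3575 -0.6385] op 0.01881345300868514
tip [0.6222 0.0155 0.0775] mm rel: along x 0.1602139539674595 y -42.02361040628128 z 0.48104602655837936 shift units [-0.2309  1.665  -0.0192] nib dir [-0.0209 -0.1747 -0.9844]
```

{"op": "carry_out", "data": {"series": [[0.01,-0.079,0,0,0,0,0],[0.01,-0.079,0,0,0,0,0],[0.011,-0.079,0,0,0,0,0],[0.011,-0.079,0,0,0,0,0],[0.011,-0.079,0,0,0,0,0],[0.011,-0.079,0,0,0,0,0],[0.011,-0.079,0,0,0,0,0],[0.011,-0.079,0,0,0,0,0],[0.011,-0.079,0,0,0,0,0],[0.011,-0.079,0,0,0,0,0],[0.011,-0.079,0,0,0,0,0],[0.011,-0.079,0,0,0,0,0]]}}

```text
t: 27.4
tool_pos: [0.6312, 0.0308, 0.1903]
tool_rot: [-1.474, -1.247, -1.245]
contact_force: [-0.8, 0.1, -1.0]
opening: 0.0189
```

```bash
python3 chk.py c; python3 - <<'E'
from tgt import *
s=ctrl.get_image('side');t=ctrl.get_image('top')
x=np.zeros((600,800,3),np.uint8)
x[:600,:400]=cv2.resize(s['frame'][180:280,280:360],(400,500),interpolation=3)[:500].shape and cv2.copyMakeBorder(cv2.resize(s['frame'][180:280,280:360],(400,500),interpolation=3),0,100,0,0,0)
x[:400,400:]=cv2.resize(t['frame'][190:270,260:340],(400,400),interpolation=3)
cv2.imwrite('pics/s12.png',x)
E
```

```text
t 27.4 q [-0.5087  0.3667  1.7462  1.2434  1.7561 -0.6126] p [0.6312 0.0308 0.1903] yz  [ 0.9847 -0.1739  0.01  ] [ 0.173   0.9691 -0.1757] F [-0.8385  0.135  -0.9756] op 0.01886709308920387
tip [ 0.6254 -0.0082  0.0775] mm rel: along x 0.2107825857724884 y 22.07764810009238 z 0.483708638546021 shift units [ 0.1096 -0.8763 -0.0193] nib dir [-0.0209 -0.1747 -0.9844]
```

View pics/s12.png

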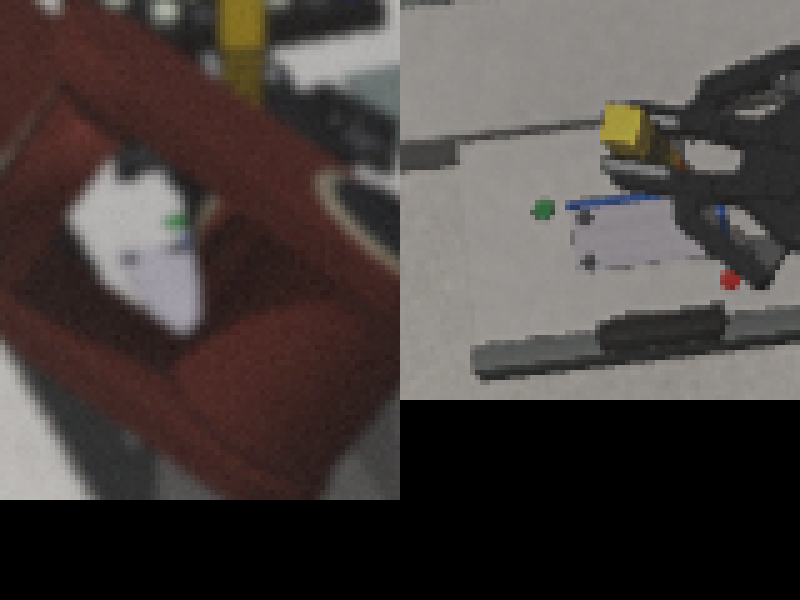

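{"op": "carry_out", "data": {"series": [[0.01,-0.079,0,0,0,0,0],[0.01,-0.079,0,0,0,0,0],[0.01,-0.079,0,0,0,0,0],[0.01,-0.079,0,0,0,0,0],[0.01,-0.079,0,0,0,0,0],[0.01,-0.079,0,0,0,0,0],[0.01,-0.079,0,0,0,0,0],[0.01,-0.079,0,0,0,0,0],[0.01,-0.079,0,0,0,0,0],[0.01,-0.079,0,0,0,0,0],[0.01,-0.079,0,0,0,0,0],[0,0,0,0,0,0,0]]}}

```text
t: 28.7
tool_pos: [0.634, 0.009, 0.1903]
tool_rot: [-1.474, -1.247, -1.245]
contact_force: [-0.2, -0.1, -1.0]
opening: 0.0189
```

```bash
python3 chk.py c
```

```text
t 28.7 q [-0.5365  0.3879  1.7179  1.2291  1.7807 -0.6137] p [0.634  0.009  0.1903] yz  [ 0.9847 -0.1742  0.0101] [ 0.1733  0.9691 -0.1757] F [-0.2497 -0.1184 -1.0489] op 0.018938873281292644
tip [ 0.6283 -0.0301  0.0775] mm rel: along x 0.10052324834781845 y 0.034355566924239744 z 0.5205398857691806 shift units [-0.0038 -0.0019 -0.0208] nib dir [-0.0209 -0.1748 -0.9844]
```

Exactly at the corner. Short leg now.

{"op": "carry_out", "data": {"series": [[-0.079,-0.011,0,0,0,0,0],[-0.079,-0.011,0,0,0,0,0],[-0.079,-0.011,0,0,0,0,0],[-0.079,-0.011,0,0,0,0,0],[-0.079,-0.011,0,0,0,0,0],[-0.079,-0.011,0,0,0,0,0],[-0.079,-0.011,0,0,0,0,0],[-0.079,-0.011,0,0,0,0,0],[-0.079,-0.011,0,0,0,0,0],[-0.079,-0.011,0,0,0,0,0]]}}

```text
t: 29.7
tool_pos: [0.614, 0.0065, 0.1903]
tool_rot: [-1.474, -1.247, -1.245]
contact_force: [-0.3, 0.1, -1.2]
opening: 0.0186
```

```bash
python3 chk.py e;python3 - <<'E'
from h import *
s=ctrl.get_image('side');cv2.imwrite('pics/s13.png',cv2.resize(s['frame'][180:280,260:360],None,fx=6,fy=6,interpolation=3))
E
```

```text
t 29.7 q [-0.5564  0.3553  1.7612  1.2152  1.7934 -0.63  ] p [0.614  0.0065 0.1903] yz  [ 0.9847 -0.174   0.01  ] [ 0.173   0.9691 -0.1756] F [-0.3351  0.0651 -1.2351] op 0.018569964706276122
tip [ 0.6083 -0.0326  0.0775] mm rel: along x 19.943155568528397 y 0.23386700677928535 z 0.49477955498307413 shift units [-0.7893 -0.1158 -0.0198] nib dir [-0.0209 -0.1747 -0.9844]
```

View pics/s13.png

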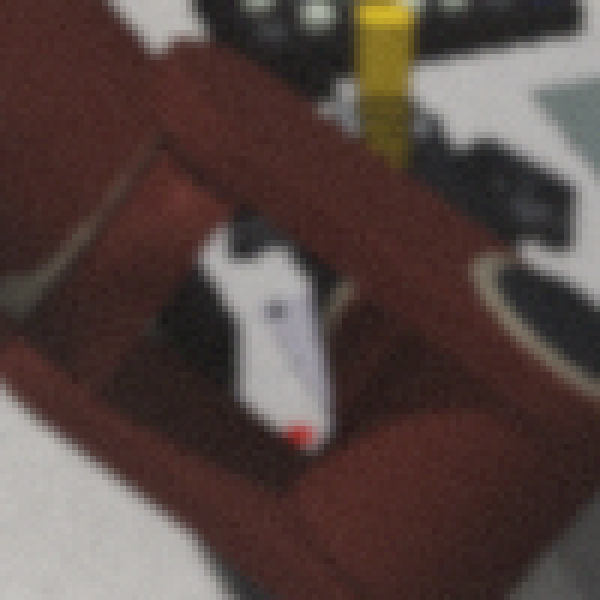

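{"op": "carry_out", "data": {"series": [[-0.079,-0.012,0,0,0,0,0],[-0.079,-0.012,0,0,0,0,0],[-0.079,-0.012,0,0,0,0,0],[-0.079,-0.012,0,0,0,0,0],[-0.079,-0.012,0,0,0,0,0],[-0.079,-0.011,0,0,0,0,0],[-0.079,-0.011,0,0,0,0,0],[-0.079,-0.011,0,0,0,0,0],[-0.079,-0.011,0,0,0,0,0],[-0.079,-0.011,0,0,0,0,0],[-0.06,-0.009,0,0,0,0,0],[0,0,0,0,0,0,0]]}}

```text
t: 30.95
tool_pos: [0.5928, 0.0034, 0.1903]
tool_rot: [-1.474, -1.247, -1.245]
contact_force: [-0.5, -1.2, -1.2]
opening: 0.0189
```

```bash
python3 chk.py e;python3 - <<'E'
from h import *
s=ctrl.get_image('side');cv2.imwrite('pics/s14.png',cv2.resize(s['frame'][180:280,260:360],None,fx=6,fy=6,interpolation=3))
E
```

```text
t 30.95 q [-0.5794  0.3211  1.8059  1.1994  1.8079 -0.647 ] p [0.5928 0.0034 0.1903] yz  [ 0.9847 -0.1741  0.0098] [ 0.1731  0.9691 -0.1756] F [-0.5129 -1.2073 -1.2251] op 0.018875506981837934
tip [ 0.587  -0.0357  0.0774] mm rel: along x -1.5418684034634658 y 0.009791711096345647 z 0.44968153312698045 shift units [ 0.0612  0.0079 -0.018 ] nib dir [-0.0211 -0.1746 -0.9844]
```

View pics/s14.png

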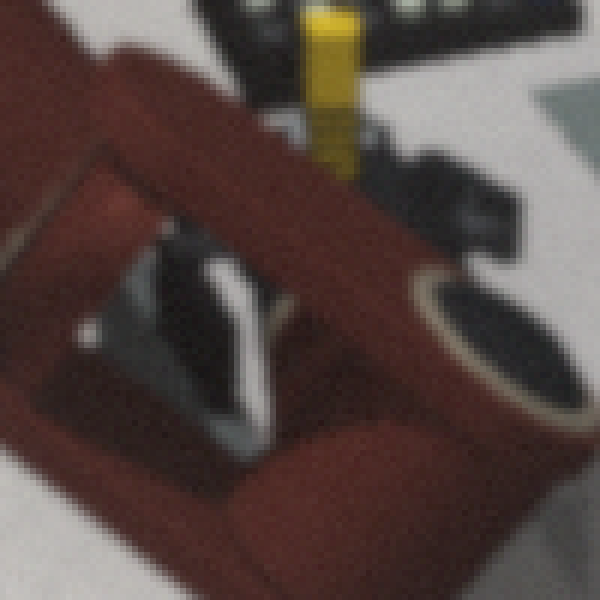

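{"op": "carry_out", "data": {"series": [[0,0,0.3,0,0,0,0],[0,0,0.8,0,0,0,0],[0,0,1,0,0,0,0],[0,0.2,1,-0.98,0.173,0,0],[-0.1,0.4,0.5,-0.98,0.173,0,0],[-0.2,0.5,0,-0.98,0.173,0,0],[-0.2,0.5,0,-0.98,0.173,0,0],[-0.2,0.5,0,-0.98,0.173,0,0],[-0.2,0.5,0,-0.98,0.173,0,0],[-0.2,0.5,0,-0.98,0.173,0,0],[-0.2,0.5,0,-0.98,0.173,0,0],[-0.2,0.5,0,-0.98,0.173,0,0]]}}

```text
t: 32.2
tool_pos: [0.5551, 0.1064, 0.2816]
tool_rot: [-2.119, -1.794, -0.543]
contact_force: [-1.1, 1.4, -2.2]
opening: 0.0186
```

{"op": "carry_out", "data": {"series": [[-0.2,0.5,0,-0.98,0.173,0,0],[-0.2,0.5,0,-0.98,0.173,0,0],[-0.2,0.5,0,-0.98,0.173,0,0],[-0.2,0.5,0,-0.98,0.173,0,0],[-0.2,0.5,0,-0.98,0.173,0,0],[0,0,0,0,0,0,0]]}}

```text
t: 32.8
tool_pos: [0.5296, 0.1719, 0.2811]
tool_rot: [-2.392, -2.037, -0.004]
contact_force: [0.3, -0.8, -0.6]
opening: 0.0192
```

```bash
cat > back.py <<'E'
from tgt import *
o,M=st()
y=np.array([.2451,.9695,0]);y/=np.linalg.norm(y);z=np.array([0,0,-1.]);R=np.stack([np.cross(y,z),y,z],1)
print('rv',(Ro.from_matrix(R)*Ro.from_matrix(M).inv()).as_rotvec()/.1,'d',(np.array([.4472,.3453,.0306])-o['tool_pos'])/.025)
E
python3 back.py
```

```text
t 32.8 q [ 0.1795 -0.1366  1.7142  0.0014  1.5618  0.3396] p [0.5296 0.1719 0.2811] yz  [ 0.9872 -0.1594  0.0016] [ 0.0019  0.0017 -1.    ] F [ 0.3099 -0.7939 -0.5719] op 0.01920789720350659
rv [-0.0283  0.0028 14.8328] d [ -3.2959   6.9367 -10.0206]
```

{"op": "carry_out", "data": {"series": [[-0.22,0.46,-0.2,0,0,0.99,0],[-0.22,0.46,-0.2,0,0,0.99,0],[-0.22,0.46,-0.2,0,0,0.99,0],[-0.22,0.46,-0.2,0,0,0.99,0],[-0.22,0.46,-0.2,0,0,0.99,0],[-0.22,0.46,-0.3,0,0,0.99,0],[-0.22,0.46,-0.3,0,0,0.99,0],[-0.22,0.46,-0.3,0,0,0.99,0],[-0.22,0.46,-0.4,0,0,0.99,0],[-0.22,0.46,-0.4,0,0,0.99,0],[-0.22,0.46,-0.4,0,0,0.99,0],[-0.22,0.46,-0.4,0,0,0.99,0]]}}

```text
t: 34.0
tool_pos: [0.4642, 0.3063, 0.1926]
tool_rot: [-0.845, -3.024, -0.005]
contact_force: [-0.8, 0.7, -0.9]
opening: 0.0188
```

{"op": "carry_out", "data": {"series": [[-0.22,0.46,-0.5,0,0,0.98,0],[-0.22,0.46,-0.5,0,0,0.98,0],[-0.22,0.46,-0.4,0,0,0.98,0],[0,0,-0.2,0,0,0,0],[0,0,0,0,0,0,0],[0,0,0,0,0,0,0]]}}

```text
t: 34.6
tool_pos: [0.4485, 0.3404, 0.1534]
tool_rot: [-0.401, -3.115, -0.004]
contact_force: [0.2, 0.1, -0.9]
opening: 0.019
```

```bash
python3 back.py; python3 - <<'E'
from h import *
t=ctrl.get_image('top');s=ctrl.get_image('side')
out=np.zeros((600,800,3),np.uint8)
out[:600,:400]=cv2.resize(t['frame'][200:350,150:250],None,fx=4,fy=4,interpolation=3)
out[:480,400:]=cv2.resize(s['frame'][120:240,190:290],None,fx=4,fy=4,interpolation=3)
cv2.imwrite('pics/s15.png',out)
E
```

```text
t 34.6 q [ 0.5159 -0.0346  1.8338  0.0023  1.3412 -0.7993] p [0.4485 0.3404 0.1534] yz  [0.2533 0.9674 0.0025] [-0.0001  0.0026 -1.    ] F [ 0.1518  0.1471 -0.9208] op 0.018985960900783454
rv [-0.0256 -0.0009  0.0851] d [-0.0501  0.1978 -4.9103]
```

View pics/s15.png

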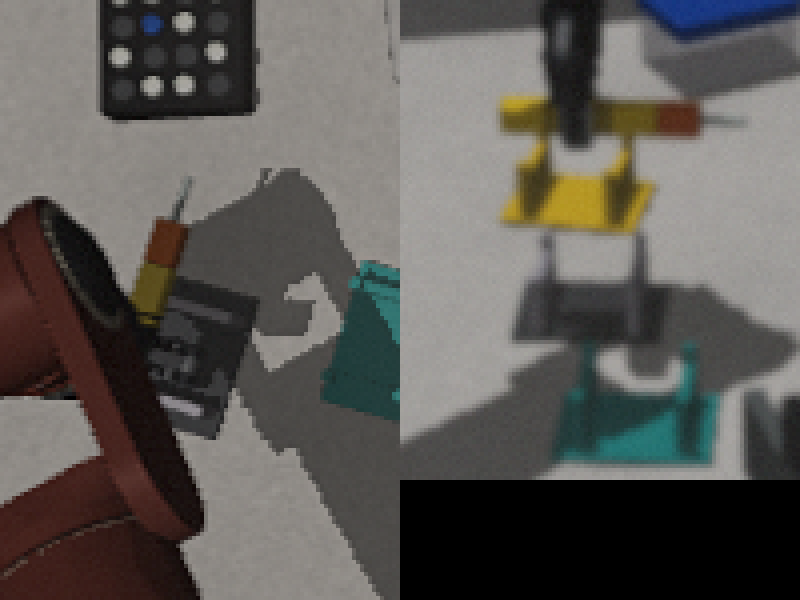

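Probe is held level above the rest, aligned. Lower it.

{"op": "carry_out", "data": {"series": [[-0.05,0.15,-0.6,-0.02,0,0.08,0],[0,0,-1,0,0,0,0],[0,0,-1,0,0,0,0],[0,0,-1,0,0,0,0],[0,0,-0.7,0,0,0,0],[0,0,-0.35,0,0,0,0],[0,0,-0.1,0,0,0,0],[0,0,0,0,0,0,0],[0,0,0,0,0,0,0]]}}

```text
t: 35.6
tool_pos: [0.4475, 0.3452, 0.0352]
tool_rot: [0.385, 3.117, 0.002]
contact_force: [0.3, -0.1, -0.6]
opening: 0.019
```

```bash
python3 back.py
```

```text
t 35.6 q [ 0.5252  0.1152  1.8964  0.0003  1.1281 -0.8   ] p [0.4475 0.3452 0.0352] yz  [0.2433 0.9699 0.0015] [ 0.0014  0.0012 -1.    ] F [ 0.2784 -0.0603 -0.5851] op 0.018975938873362023
rv [-0.0118  0.0143 -0.0184] d [-0.0132  0.005  -0.1859]
```

{"op": "carry_out", "data": {"series": [[0,0,-0.08,0,0,0,0],[0,0,-0.06,0,0,0,0],[0,0,0,0,0,0,0]]}}

```text
t: 35.9
tool_pos: [0.4474, 0.3451, 0.0323]
tool_rot: [0.385, 3.117, 0.001]
contact_force: [-2.0, -1.5, 6.3]
opening: 0.0192
```

{"op": "carry_out", "data": {"series": [[0,0,-0.04,0,0,0,0],[0,0,-0.02,0,0,0,0],[0,0,0,0,0,0,0]]}}

```text
t: 36.2
tool_pos: [0.4475, 0.3452, 0.0322]
tool_rot: [0.385, 3.118, 0.0]
contact_force: [-7.1, -4.5, 13.4]
opening: 0.0192
```

{"op": "carry_out", "data": {"series": [[0,0,0.05,0,0,0,0],[0,0,0,0,0,0,0],[0,0,0,0,0,0,0.3],[0,0,0,0,0,0,0.7],[0,0,0.3,0,0,0,0.7],[0,0,0.8,0,0,0,0.7],[0,0,1,0,0,0,0.7],[0,0,1,0,0,0,0.7],[0,0,1,0,0,0,0.7],[-0.3,0.3,1,0,0,0,0.7],[-0.6,0.6,1,0,0,0,0.7],[-0.6,0.6,0.5,0,0,0,0.7]]}}

```text
t: 37.4
tool_pos: [0.4099, 0.3831, 0.1987]
tool_rot: [0.386, 3.115, 0.005]
contact_force: [-0.9, -0.6, -0.2]
opening: 0.0599
```

{"op": "carry_out", "data": {"series": [[-0.6,0.8,0,0,0,0,0.7],[-0.6,0.8,0,0,0,0,0.7],[-0.6,0.8,0,0,0,0,0.7],[-0.6,0.8,0,0,0,0,0.7],[-0.3,0.8,0,0,0,0,0.7],[-0.3,0.8,0,0,0,0,0.7],[0,0.6,0,0,0,0,0.7],[0,0,0,0,0,0,0.7]]}}

```text
t: 38.2
tool_pos: [0.3337, 0.5184, 0.1955]
tool_rot: [-0.382, -3.118, -0.001]
contact_force: [-0.6, -0.4, 0.3]
opening: 0.0598
```

```bash
python3 - <<'E'
from h import *
st(0)
t=ctrl.get_image('top');s=ctrl.get_image('side')
cv2.imwrite('pics/tF.png',t['frame']);cv2.imwrite('pics/sF.png',s['frame'])
cv2.imwrite('pics/tFc.png',cv2.resize(t['frame'][190:310,150:300],None,fx=5,fy=5,interpolation=3))
E
```

```text
t 38.2 q [ 0.8779  0.0568  1.6691  0.0006  1.4157 -0.4489] p [0.3337 0.5184 0.1955] yz  [0.2416 0.9704 0.0003] [-0.0004  0.0004 -1.    ] F [-0.5809 -0.4227  0.2781] op 0.05978831232342702
```

View pics/tF.png

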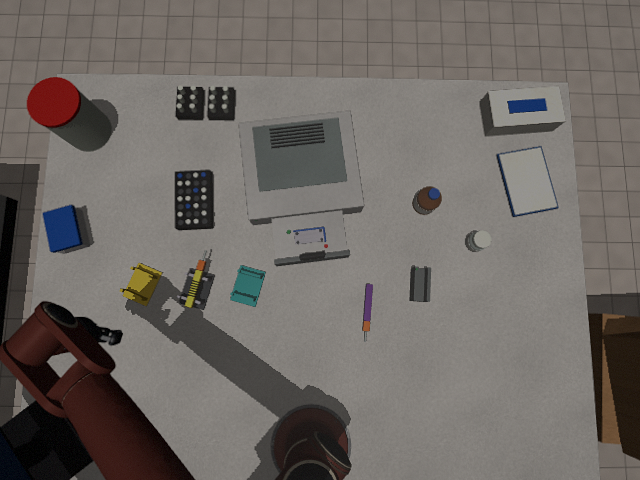

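View pics/tFc.png

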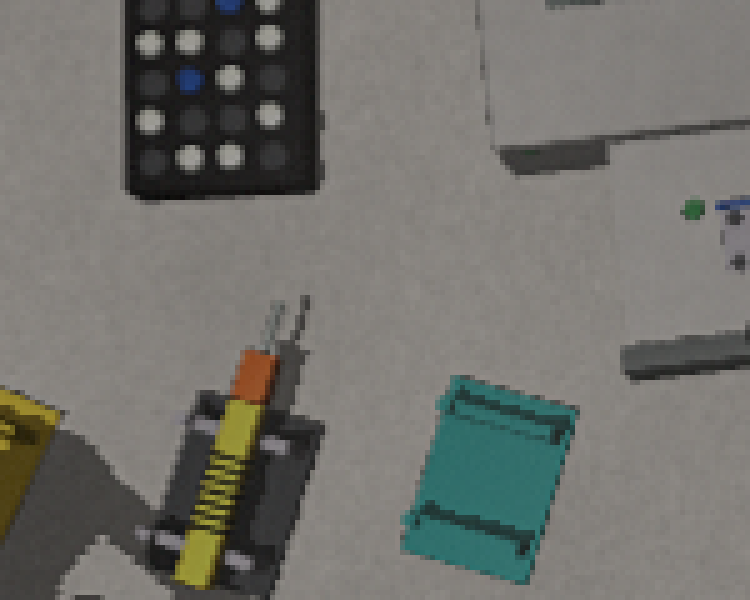

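View pics/sF.png

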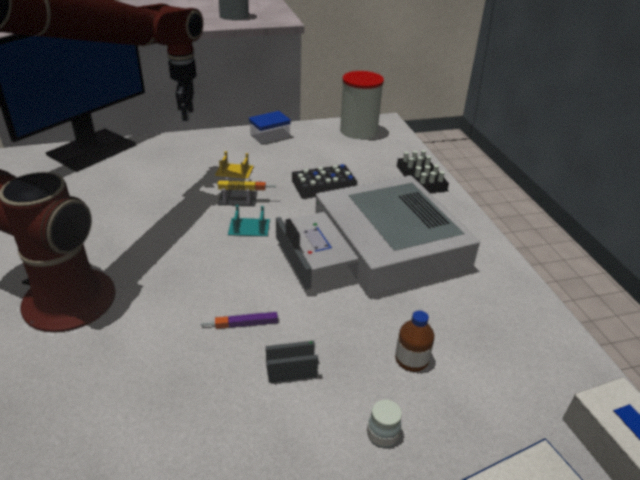

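```bash
python3 - <<'E'
from tgt import *
s=ctrl.get_image('side');t=ctrl.get_image('top')
def ov(I,im,x,y,w,h,k):
    J=cv2.resize(I[y:y+h,x:x+w],None,fx=k,fy=k,interpolation=3)
    pts=[start,corner,end]+[fin+a*ux+b*uy for a,b in((-.007,-.035),(-.007,.035),(.007,.035),(.007,-.035))]
    for X in pts:
        p=(proj(im,X)-[x,y]+.5)*k-.5;cv2.drawMarker(J,tuple(int(v) for v in p.round()),(0,255,255),cv2.MARKER_CROSS,9,1)
    return J
a=ov(s['frame'],s,270,205,75,60,6);b=ov(t['frame'],t,280,220,60,45,7)
o=np.zeros((600,800,3),np.uint8);o[:a.shape[0],:a.shape[1]]=a[:, :];o[280:280+b.shape[0],380:380+b.shape[1]]=b
cv2.imwrite('pics/fin.png',o)
E
```

```text
(no output)
```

View pics/fin.png

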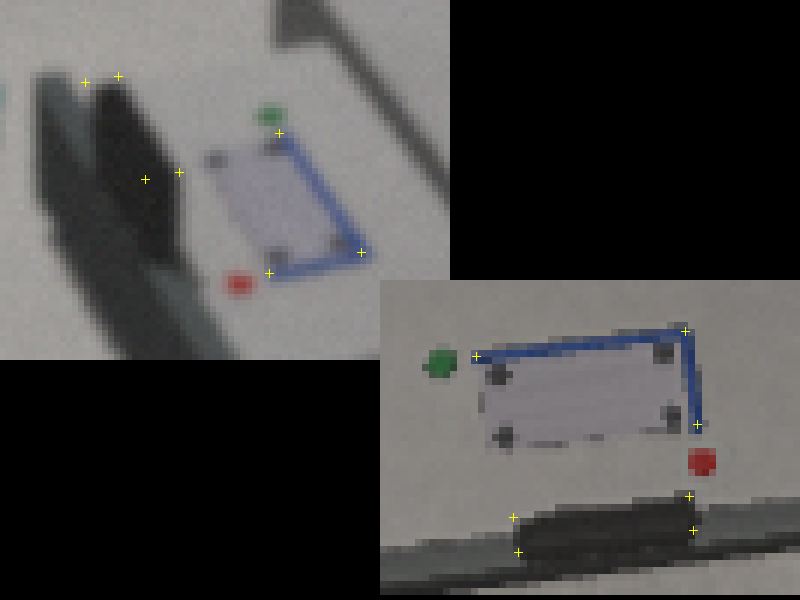

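```bash
python3 -c "
from h import *
print(ctrl.finish_job())"
```

```text
the job is handed in; nothing more can be done
None
```

I did every step in the order asked and handed the job in at about 38 s of the allowed 72 s. It reports no verdict.

**What I did**
- **Drawer:** I pulled it by its fin until it met the stop. The force rose to about 21 N after roughly 106 mm of travel.
- **Probe to rest:** I lifted the probe by the orange collar and laid it on the dark rest with the aluminium bars. I then took it again by the ribbed grip.
- **Sniff:** With the nib pointing down (about 10° off vertical), I followed the seam from the green-dot end to the red-dot end at about 2 cm/s. The nib ran about 1.5–2 mm above the bead. I first set the height with a light touch at the start, a few newtons.
- **Finish:** I laid the probe back across both bars and moved the arm clear.

**Last checks**
- **Final pictures:** They show the drawer still out with its fin where I left it. The probe lies along the rest on both bars, and the tray, bottle, jar and look-alikes look to be where they started.
- **Nib not seen on the seam:** The wrist hid the nib from both cameras while sniffing. Its position comes from the arm's readings and the touch, not from a picture.
- **Cameras differ slightly:** The seam points I worked from sit within about one pixel in both cameras. The top view suggests the seam lies about 1 mm nearer the robot than I assumed, and the side view about 2 mm farther, so I kept the middle value.

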